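# Shingle the brown acetate chips in the sample tray and snap the keeper down

### The job

Make up the brown row of frame-acetate colour chips: lay three chips overlapping like shingles in the ribbed sample tray, the pale honey one at the back against the sloped rest, the amber one overlapping it, and the dark brown one at the front on top, each straight and centred, with its lower edge down in its own groove behind its rib. Then press the sprung keeper arm down over the row until the catch holds it, so the tray can be carried. Leave the blue chip and the other things on the bench where they are.

Things in the scene. Friction and masses are not known exactly. Their poses are not given: they have to be found in the camera images.
- tray: Grey ribbed tray fixed to the bench, x = -47 to 119, y = +/-29 mm. Origin on the bench under the back groove; x level, from front (robot side) to back, z up. Floor top at z = 4; rails and rim 9 mm high. Three black ribs across the floor, 3 mm high, 2.8 mm thick. Behind the row, at y = 8 to 18, stands the thin catch (x = 62 to 82, 64 mm high), and at x = 94 to 116 the keeper's post (65 mm high).
- groove_back (a point): On the tray floor, mid-width: the lower edge of the back chip stands here; the rib's rear face is 2.2 mm in front of it. From here the face of the sloped rest, 50 mm wide, rises 32 degrees towards tray +x (solid from 6 to 56 mm up the slope). A chip lying on it has its centre at x = 25, z = 23 mm in the tray frame.
- groove_middle (a point): The same for the middle chip, 16 mm nearer the tray's front. It leans on the back chip at about 30 degrees, its centre at x = 9, z = 22 mm in the tray frame.
- groove_front (a point): The same for the front chip, another 16 mm nearer the front. It leans on the middle chip at about 27 degrees, its centre at x = -6, z = 21 mm in the tray frame.
- chip_honey: Pale honey-yellow acetate colour chip, a flat plate 62 x 36 x 6 mm, 25 g, lying flat at the start. Origin at its centre; x along its length, y across its width, z through its thickness. Both ends and both faces serve alike (a dark dot near one end is its hanging hole). Grip it by its long sides, 36 mm apart.
- chip_amber: Amber (orange-brown) acetate colour chip, a flat plate 62 x 36 x 6 mm, 25 g, lying flat at the start. Origin at its centre; x along its length, y across its width, z through its thickness. Both ends and both faces serve alike (a dark dot near one end is its hanging hole). Grip it by its long sides, 36 mm apart.
- chip_brown: Very dark brown acetate colour chip, a flat plate 62 x 36 x 6 mm, 25 g, lying flat at the start. Origin at its centre; x along its length, y across its width, z through its thickness. Both ends and both faces serve alike (a dark dot near one end is its hanging hole). Grip it by its long sides, 36 mm apart.
- chip_blue: Bystander: slate-blue acetate colour chip, a flat plate 62 x 36 x 6 mm, 25 g, lying flat at the start. Origin at its centre; x along its length, y across its width, z through its thickness. Both ends and both faces serve alike (a dark dot near one end is its hanging hole). Grip it by its long sides, 36 mm apart. It stays where it is.
- keeper (a joint): Keeper arm angle, rad. 0 = open, held by its spring: the arm rises 47 degrees from the hinge towards the tray's front, above the back of the row. Grows when pressed down; at 0.97 (arm 8.5 degrees below level, bearing bar about 5 mm above the front chip) the catch snaps over its pin and holds it (let go, it rests at about 0.957); stop at 1.02. Released earlier, it springs open. Needs 2 N at first, up to 8 N at the catch.
- keeper_pad (a point): Middle of the upper face of the black ribbed thumb pad (24 mm along the arm, 28 mm wide) at the arm's end: 92 mm from the hinge axis, 4 mm above the line through it. Press square to that face, on an arc about the hinge. Open, the face looks up and to the tray's back, 128 mm above the bench; latched it looks up, 48 mm above the bench.
- keeper_hinge (a point): Middle of the keeper's hinge axis, 58 mm above the bench, 105 mm behind the back groove; the axis runs along the tray's y.
- driver_gold: Bystander: small screwdriver with a brass-coloured handle, 76 x 14 x 14 mm, lying; origin at the centre of its underside.
- loupe: Bystander: black watchmaker's loupe, 38 x 38 x 30 mm; origin at the centre of its underside.
- glue_tube: Bystander: small white glue tube with a blue cap, 80 x 25 x 18 mm; origin at the centre of its underside.
Not all that is in view belongs to the job. There is more than one size of the chip_brown; the one meant has the size given above.

How it is judged:
By the outcome, as a careful person would: the job done as asked, in the order asked, and still so for the second after the job is handed in, with the robot touching nothing.
It also fails if it takes over 72 s, if anything falls off the work surface, if the arm or the gripper's body presses on something with over 40 N, if the wrist force passes 120 N, or if a joint passes its speed limit or range.

### The arm

A 6-joint arm with a two-finger parallel gripper is mounted at the origin on a cart in front of the work surface, level with it; the furniture and walls round the work are solid. World frame = base frame: x ahead of the robot, y to its left, z up, the work surface at z = 0. Lengths are in m, angles in rad, forces in N, time in s.
With the tool pointing down it reaches from about 0.275 to 0.775 m from the base axis. Payload 14.6 kg.
Tool frame: the origin (TCP) lies midway between the tips of the shut fingers; the grasp point (between the pads) lies manip.hold_point_z behind it (manip.hold_point_z is the distance from the TCP to the grasp point, in m); z points along the fingers, y is the direction in which the jaws open and shut (so a half turn about z gives the same grasp; the last joint's range is limited). The gripper opens to 85 mm and grips with 20 to 120 N. Pads are 22 mm wide; open, the fingers measure 114 mm over their backs; the gripper's body (76 mm by 85 mm) begins 54 mm behind the grasp point. The pads swing forward as they close: fully open they stand 13 mm farther back than shut.
Start: joints at [-1.413, 0.263, -0.048, 1.259, 0, 1.415], TCP at [0.162, -0.5, 0.231] pointing down, gripper open.
Joint ranges: [-2.65, 2.65], [-0.89, 1.7], [-1.18, 1.37], [-2.13, 2.11], [-1.35, 1.29], [-3.14, 3.14]. Speed limits (rad/s): [1.89, 1.89, 2.57, 2.79, 3.14, 3.14].

### API

Orientations are given as a unit quaternion [w, x, y, z].
In Python, from cell import manip, read_camera, boxes_of, masks_of gives the robot as it stands. The module is installed in compiled form; this text tells all that it offers.
- The arm moves only by the shell command python3 -m crank 'ROWS' [FORCE]. ROWS is JSON, one flat list of numbers, 7 for each row, row after row: the shift along the world's x, y, z scaled (see below), then the turn, a rotation vector about the world's x, y, z scaled (see below), then the gripper's target within -1 to 1 (fully open at 1, half-way at 0, shut at -1). A call has exactly 10 rows; each row is the pose to reach, as a shift and turn from the pose commanded when the call began; what a row does not reach only later rows make up. The controller multiplies each number of a shift by 250 mm and each number of a turn by 45 degrees. A row lasts 1/8 s, in which the tool goes at most 62.5 mm and 10.7 degrees, less where a joint would pass 70% of its speed; a pose out of reach is approached as far as the arm can. A call with a number of a shift or a turn outside -1 to 1 is refused whole. A call with a gripper value outside its range is refused whole. The fingers move at their own pace and stop on an object; FORCE is the grip in N (left out, the last holds). Time passes only in rows, so rows that repeat a pose let the fingers close, or fill a call up. It gives the time, the measured TCP pose, the force and the opening at its end, in the units of the state.
- manip.read_state(): the state, without advancing time (a new reading comes with each control period).
- read_camera(name): name is "side" or "top"; returns a dict with "img" (400x640x3 uint8, red, green, blue), "z_map" (400x640 float32, m along the optical axis (not along the pixel's ray), 0 where there is no reading), "camera_matrix" (3x3 intrinsics, pixels), "R" (3x3) and "t" (3): a world point X has camera coordinates R X + t. Camera axes: x right, y down, z forward; pixel columns grow to the right and rows downward; lengths in m; the calibration is good to about 2 mm. A picture is of the moment at which its call begins.
- manip.sign_off(): hands the job in, once; it reports no verdict.
Trained networks look in the newest picture that a camera, given by its name, has taken for a name from the list of things; names that differ only in an ending like _2 or _b are one class to them, and where a whole thing is asked for, a point or a joint stands for the part that bears it (a point fixed in the world has none). Each returns a list of dicts, best first, with "p" (0 to 1); they miss things now and then, are a little off and sometimes report something else, mostly with a low value. They report only what shows in the picture. A call takes as long as a camera call. They do not tell look-alikes from the thing itself.
- boxes_of(camera, target): "point" ([x, y, z] in m, in world coordinates, good to about 4 mm: the middle of the surface that is visible of it).
- masks_of(camera, target): "pixels" (400x640 bool, what is visible of it).
The state is a dict: "time_s": time; "qpos": joint angles; "joint_vel": joint speeds; "effort": joint torques, N m; "eef_pos": TCP position; "ee_rot": TCP orientation; "ft_force": force on the tool from outside, world axes, zero at the start; "moment": the same for the moment, N m; "grip_width": finger opening in m.
Only numpy, scipy, OpenCV 4.12 (cv2) and the standard library are available. Lean on these libraries where they do the work, as an engineer would, in place of code of your own. Each camera call takes 0.05 s, during which the arm holds its last target. There are 200 camera calls.

## Working session

There is one attempt and no reset: what is moved stays moved. The work goes in short steps, Python scripts to look and compute and a shell command to move; the robot and the scene stay as the last step left them, time stands still between calls to the robot, and variables do not carry over. Pictures are saved under pics/ and viewed, about 8 in all and at most 12, crops included, and the job is handed in when it is done.

```bash
mkdir -p pics; python3 - <<'E'
from cell import manip, read_camera, boxes_of, masks_of
import cv2,numpy as np
s=manip.read_state();print(s['time_s'],s['eef_pos'],s['ee_rot'],s['grip_width'],manip.hold_point_z)
for n in("side","top"):
    c=read_camera(n);cv2.imwrite(f'pics/{n}0.png',c['img'][:,:,::-1]);np.savez(f'{n}0.npz',**c)
    for t in["tray","chip_honey","chip_amber","chip_brown","chip_blue","keeper_pad","keeper"]:
        print(n,t,[(np.round(b['point'],3).tolist(),round(b['p'],2)) for b in boxes_of(n,t)][:4])
E
```

```text
0.0 [ 0.16151805 -0.49925186  0.23082664] [-5.30817298e-04  9.87796027e-01  1.55752133e-01  1.24977311e-05] 0.0855677407791554 0.0187
side tray [([0.541, -0.018, 0.006], 0.7)]
side chip_honey [([0.417, -0.286, 0.01], 0.79), ([0.545, -0.022, 0.006], 0.26)]
side chip_amber [([0.74, -0.346, 0.018], 0.49)]
side chip_brown [([0.593, -0.316, 0.002], 0.82)]
side chip_blue [([0.675, 0.207, 0.003], 0.59)]
side keeper_pad [([0.555, -0.022, 0.107], 0.65)]
side keeper [([0.553, -0.016, 0.108], 0.66)]
top tray [([0.525, -0.012, 0.008], 0.73)]
top chip_honey [([0.412, -0.282, 0.002], 0.48)]
top chip_amber []
top chip_brown [([0.592, -0.311, 0.001], 0.68), ([0.612, -0.191, 0.002], 0.66), ([0.528, -0.008, 0.008], 0.47), ([0.466, 0.227, 0.002], 0.36)]
top chip_blue [([0.67, 0.209, 0.006], 0.54)]
top keeper_pad []
top keeper [([0.412, -0.281, 0.006], 0.54)]
```

View pics/top0.png

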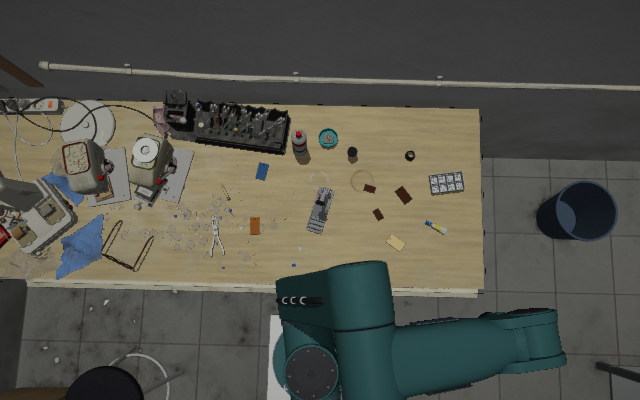

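View pics/side0.png

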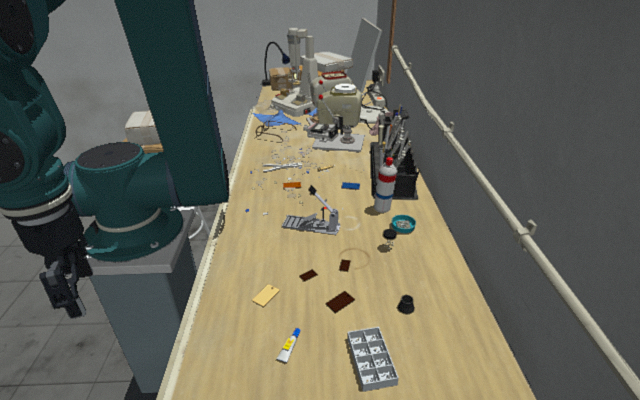

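Candidates: honey (396,242 top); amber (255,226); dark browns at (403,195), (370,188), (378,214), of different sizes; blue (261,171). I'll measure sizes and poses, and make an enlarged crop.

```bash
cat > h.py <<'E'
import numpy as np,cv2
from cell import manip, read_camera
def proj(c,P):
    q=np.asarray(P)@c['R'].T+c['t'];u=q@c['camera_matrix'].T;return u[...,:2]/u[...,2:]
def unproj(c,uv,z):   # pixel -> world at height z
    uv=np.atleast_2d(uv).astype(float)
    d=np.c_[uv,np.ones(len(uv))]@np.linalg.inv(c['camera_matrix']).T@c['R'];o=-c['R'].T@c['t']
    return o+d*((z-o[2])/d[:,2])[:,None]
def chip(c,uv,z=0.006,r=22,up=8):
    """rect of blob around uv after rectifying to a metric 1mm... map on plane z"""
    W=unproj(c,[uv],z)[0];n=140
    g=np.arange(-n,n+1)*0.5e-3
    X,Y=np.meshgrid(W[0]+g,W[1]+g);P=np.stack([X,Y,np.full_like(X,z)],-1)
    m=proj(c,P).astype(np.float32)
    im=cv2.remap(c['img'],m[...,0],m[...,1],cv2.INTER_CUBIC)
    lab=cv2.cvtColor(im,cv2.COLOR_RGB2LAB).astype(float)
    ctr=np.median(lab[n-8:n+9,n-8:n+9].reshape(-1,3),0)
    b=np.median(lab.reshape(-1,3),0)
    t=((lab-b)@(ctr-b))/((ctr-b)@(ctr-b))
    M=(t>0.5).astype(np.uint8)
    k,L=cv2.connectedComponents(M);M=(L==L[n,n]).astype(np.uint8)
    ct=max(cv2.findContours(M,0,1)[0],key=cv2.contourArea)
    mu=cv2.moments(ct);cx,cy=mu['m10']/mu['m00'],mu['m01']/mu['m00']
    ang=0.5*np.arctan2(2*mu['mu11'],mu['mu20']-mu['mu02'])
    (_, (a,bb),_)=cv2.minAreaRect(ct)
    return dict(c=(W[:2]+(np.array([cx,cy])-n)*.5e-3).round(4).tolist(),ang=round(float(np.degrees(ang)),1),size=(max(a,bb)/2,min(a,bb)/2),area=mu['m00']/4,im=im)
E
python3 - <<'E'
from h import *
import sys
T=dict(np.load('top0.npz'));S=dict(np.load('side0.npz'))
pt=dict(honey=(396,242),amber=(255,226),blue=(261,171),br1=(403,195),br2=(370,188),br3=(378,214))
ps=dict(honey=(266,295),amber=(292,185),blue=(351,186),br1=(341,301),br2=(345,265),br3=(308,275))
for k in pt:
    for n,c,u in(('T',T,pt[k]),('S',S,ps[k])):
        r=chip(c,u);print(k,n,r['c'],r['ang'],np.round(r['size'],1),round(r['area']))
a=cv2.resize(T['img'][170:260,230:430],None,fx=4,fy=4,interpolation=cv2.INTER_CUBIC)
b=cv2.resize(S['img'][172:242,270:370],None,fx=5,fy=5,interpolation=cv2.INTER_CUBIC)
b=cv2.resize(b,(343,240))
o=np.zeros((600,800,3),np.uint8);o[:360,:800]=a;o[360:,:343]=b
o[360:,343:343+457]=cv2.resize(S['img'][255:320,250:374],(457,240),interpolation=cv2.INTER_CUBIC)
cv2.imwrite('pics/crop1.png',o[...,::-1])
E
```

```text
honey T [0.4145, -0.2859] 54.8 [60.6 35. ] 1840
honey S [0.4157, -0.2844] 54.5 [61.  35.3] 1968
amber T [0.4632, 0.2271] 3.7 [66.8 39.3] 2240
amber S [0.4671, 0.2254] -2.1 [63.6 46.8] 2276
blue T [0.6673, 0.2104] -11.6 [65.1 39.4] 2305
blue S [0.6691, 0.208] -13.3 [62.1 46.2] 2586
br1 T [0.5899, -0.313] 37.5 [63.9 38.4] 2209
br1 S [0.592, -0.3145] 38.3 [64.2 38.3] 2310
br2 T [0.6112, -0.1884] 74.6 [43.5 27.4] 1028
br2 S [0.6133, -0.1914] 74.7 [44.7 24.7] 993
br3 T [0.5159, -0.2207] 32.3 [43.4 27.3] 1021
br3 S [0.5181, -0.2234] 34.1 [42.8 26. ] 1028
```

View pics/crop1.png

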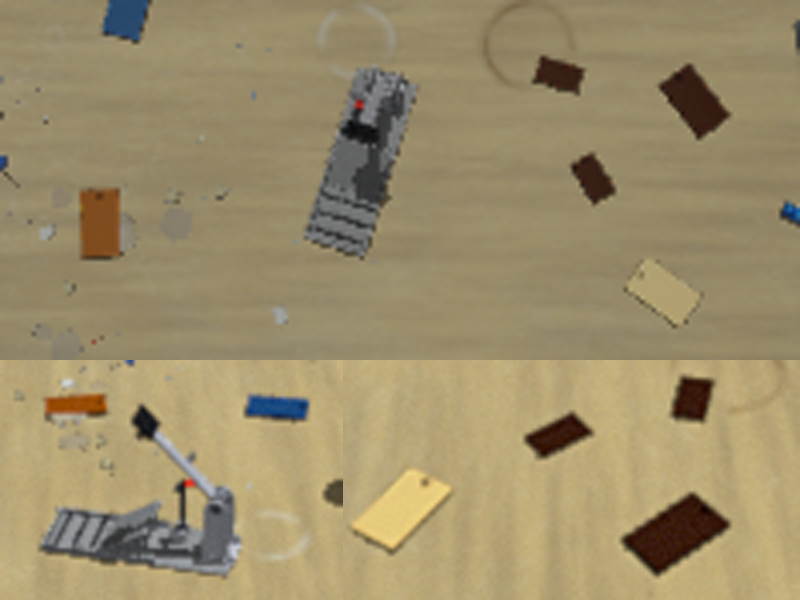

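Honey (396,242), amber (255,226) and the full-size brown (403,195; about 62x37 after edge spread) are clear. The two small browns (about 43x26) are decoys. Next I'll fit the tray pose.

```bash
cat > tray.py <<'E'
from h import *
from scipy.optimize import differential_evolution as DE
def sat(c):
    hsv=cv2.cvtColor(c['img'],cv2.COLOR_RGB2LAB).astype(np.float32);return cv2.GaussianBlur(hsv[...,2],(0,0),.5)
def R(a):return np.array([[np.cos(a),-np.sin(a)],[np.sin(a),np.cos(a)]])
def samp(I,c,L,p,z):
    P=np.c_[L@R(p[2]).T+p[:2],np.full(len(L),z)];m=proj(c,P).astype(np.float32)
    return cv2.remap(I,m[:,0].reshape(-1,1),m[:,1].reshape(-1,1),cv2.INTER_LINEAR).ravel()
def edges(d,sides):
    o=[]
    for s in sides:
        if s=='f':o.append(np.c_[np.full(40,-.047-d),np.linspace(-.027,.027,40)])
        if s=='b':o.append(np.c_[np.full(40,.119+d),np.linspace(-.027,.027,40)])
        if s=='l':o.append(np.c_[np.linspace(-.045,.117,120),np.full(120,.029+d)])
        if s=='r':o.append(np.c_[np.linspace(-.045,.117,120),np.full(120,-.029-d)])
    return np.vstack(o)
def fit(c,sides,z=.009,d=.004):
    I=sat(c);f=lambda p:(samp(I,c,edges(-d,sides),p,z)-samp(I,c,edges(d,sides),p,z)).mean()
    r=DE(f,[(.46,.56),(-.06,.04),(-.6,0)],seed=1,tol=1e-8,maxiter=300);return r.x,r.fun
E
python3 - <<'E'
from tray import *
T=dict(np.load('top0.npz'));S=dict(np.load('side0.npz'))
print(-T['R'].T@T['t'],-S['R'].T@S['t'])
for c,n,ss in((T,'T','flr'),(T,'T','fblr'),(S,'S','fr'),(S,'S','fbr')):
    for d in(.003,.005):
        p,v=fit(c,ss,z=.009 if n=='T' else .009,d=d);print(n,ss,d,p[:2].round(4),np.degrees(p[2]).round(2),v.round(2))
p,v=fit(T,'flr')
# rectified strip picture in tray frame, top at z=.007
g=np.arange(-.060,.130,.00025);w=np.arange(.04,-.04,-.00025);X,Y=np.meshgrid(g,w)
out=[]
for c in(T,S):
    L=np.c_[X.ravel(),Y.ravel()];P=np.c_[L@R(p[2]).T+p[:2],np.full(len(L),.007)];m=proj(c,P).astype(np.float32).reshape(*X.shape,2)
    im=cv2.remap(c['img'],m[...,0],m[...,1],cv2.INTER_CUBIC)
    for x in(-.047,0,-.016,-.032,.119):cv2.line(im,(int((x+.06)/.00025),0),(int((x+.06)/.00025),25),(255,0,0),1)
    for y in(-.029,.029):cv2.line(im,(0,int((.04-y)/.00025)),(20,int((.04-y)/.00025)),(255,0,0),1)
    out.append(im[:290])
cv2.imwrite('pics/tray.png',np.vstack(out)[...,::-1])
E
```

```text
[ 0.27730965 -0.05332043  1.74814176] [ 0.53296275 -0.95712307  0.70793918]
T flr 0.003 [0.4918 0.0012] -16.01 -14.81
T flr 0.005 [0.4919 0.0013] -15.88 -18.31
T fblr 0.003 [0.4926 0.001 ] -15.96 -14.41
T fblr 0.005 [0.4931 0.001 ] -15.82 -18.15
S fr 0.003 [ 0.4921 -0.0062] -15.74 -18.07
S fr 0.005 [ 0.4927 -0.0062] -15.76 -24.92
S fbr 0.003 [ 0.494  -0.0068] -15.75 -18.52
S fbr 0.005 [ 0.4938 -0.0066] -15.76 -25.62
```

View pics/tray.png

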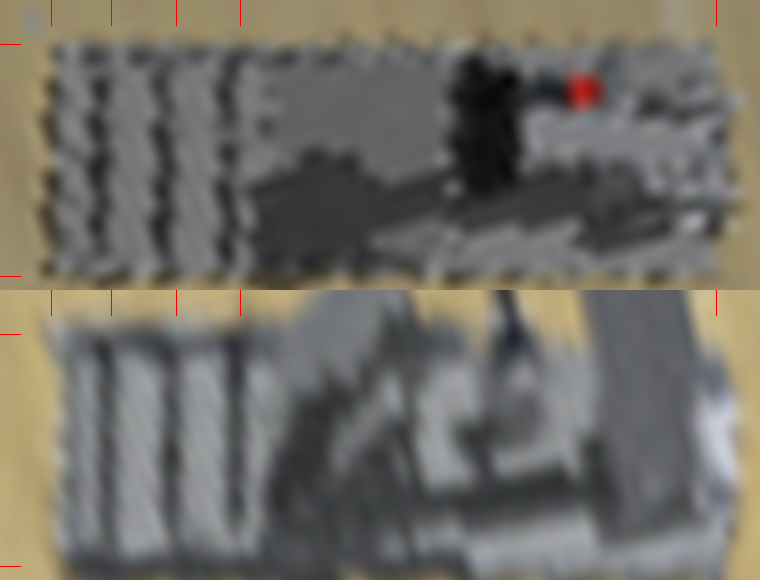

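```bash
cat > go.py <<'E'
# usage: go.py x y z(mm) yaw_of_tool_x(deg) tilt(deg)  -> shift and turn numbers (tool z leans by tilt towards tool x's heading)
import sys,numpy as np
from scipy.spatial.transform import Rotation as Ro
from cell import manip
s=manip.read_state();x,y,z,yaw,tilt=map(float,sys.argv[1:6])
q=np.array(s['ee_rot']);C=Ro.from_quat(q[[1,2,3,0]])
T=Ro.from_euler('z',yaw,degrees=True)*Ro.from_euler('y',-tilt,degrees=True)*Ro.from_euler('x',180,degrees=True)
print('toolz',T.as_matrix()[:,2].round(2),'shift',((np.array([x,y,z])/1000-s['eef_pos'])/.25).round(3).tolist(),'turn',((T*C.inv()).as_rotvec(degrees=True)/45).round(3).tolist())
print('t',round(s['time_s'],2),'pos',(np.array(s['eef_pos'])*1000).round(1),'F',np.round(s['ft_force'],1),'w',round(s['grip_width']*1000,1),'q',np.round(s['qpos'],2))
E
python3 go.py 415 -285 50 54.7 0
```

```text
toolz [ 0. -0. -1.] shift [1.014, 0.858, -0.725] turn [-0.0, -0.0, 0.817]
t 0.8 pos [ 161.6 -499.5  231.3] F [ 0.1 -0.1 -0.2] w 85.4 q [-1.41  0.26 -0.05  1.26 -0.    1.42]
```

```bash
python3 -m crank '[0.1,0.085,-0.07,0,0,0.08,0.2, 0.3,0.25,-0.2,0,0,0.25,0.2, 0.5,0.42,-0.36,0,0,0.42,0.2, 0.7,0.6,-0.5,0,0,0.6,0.2, 0.88,0.75,-0.65,0,0,0.75,0.2, 0.97,0.83,-0.7,0,0,0.8,0.2, 1,0.858,-0.725,0,0,0.817,0.2, 1,0.858,-0.725,0,0,0.817,0.2, 1,0.858,-0.725,0,0,0.817,0.2, 1,0.858,-0.725,0,0,0.817,0.2]' 30; python3 go.py 415 -285 1 54.7 0; python3 go.py 415 -285 1 54.7 32
```

```text
time_s: 2.05
eef_pos: [0.4112, -0.2861, 0.0507]
ee_rot: [0.001, 0.889, 0.459, 0.0]
ft_force: [-0.6, 0.2, -0.4]
grip_width: 0.0511
toolz [ 0. -0. -1.] shift [0.015, 0.004, -0.199] turn [0.001, 0.001, 0.002]
t 2.05 pos [ 411.2 -286.1   50.7] F [-0.6  0.2 -0.4] w 51.1 q [-0.77  0.35 -0.45  0.77 -0.    1.42]
toolz [ 0.31  0.43 -0.85] shift [0.015, 0.004, -0.199] turn [0.581, -0.411, 0.003]
t 2.05 pos [ 411.2 -286.1   50.7] F [-0.6  0.2 -0.4] w 51.1 q [-0.77  0.35 -0.45  0.77 -0.    1.42]
```

```bash
python3 -m crank '[0.005,0.001,-0.03,0,0,0.001,0.2, 0.01,0.003,-0.08,0,0,0.002,0.2, 0.015,0.004,-0.13,0,0,0.002,0.2, 0.015,0.004,-0.17,0,0,0.002,0.2, 0.015,0.004,-0.19,0,0,0.002,0.2, 0.015,0.004,-0.199,0,0,0.002,0.2, 0.015,0.004,-0.199,0,0,0.002,0.2, 0.015,0.004,-0.199,0,0,0.002,-1, 0.015,0.004,-0.199,0,0,0.002,-1, 0.015,0.004,-0.199,0,0,0.002,-1]' 30; python3 go.py 492.7 0 100 164.1 -32; python3 go.py 415 -285 1 54.7 0
```

```text
time_s: 3.3
eef_pos: [0.4155, -0.2842, 0.0008]
ee_rot: [0.0, 0.888, 0.46, 0.0]
ft_force: [-0.8, 1.3, 6.7]
grip_width: 0.035
toolz [ 0.51 -0.15 -0.85] shift [0.309, 1.137, 0.397] turn [-0.782, -0.275, 2.357]
t 3.3 pos [ 415.5 -284.2    0.8] F [-0.8  1.3  6.7] w 35.0 q [-0.76  0.42 -0.51  0.64 -0.    1.42]
toolz [ 0. -0. -1.] shift [-0.002, -0.003, 0.001] turn [0.001, 0.001, -0.002]
t 3.3 pos [ 415.5 -284.2    0.8] F [-0.8  1.3  6.7] w 35.0 q [-0.76  0.42 -0.51  0.64 -0.    1.42]
```

```bash
python3 -m crank '[0,0,0.05,0,0,0,-1, 0,0.02,0.15,0,0,0,-1, 0.02,0.08,0.27,0,0,0.15,-1, 0.06,0.18,0.38,0,0,0.35,-1, 0.1,0.3,0.44,0,0,0.55,-1, 0.13,0.4,0.46,0,0,0.75,-1, 0.15,0.5,0.46,0,0,0.9,-1, 0.15,0.56,0.46,0,0,0.98,-1, 0.15,0.57,0.46,0,0,1,-1, 0.15,0.57,0.46,0,0,1,-1]' 60 && python3 -m crank '[0.01,0.05,0,0,0,0.1,-1, 0.03,0.15,0,0,0,0.3,-1, 0.06,0.26,0,0,0,0.5,-1, 0.08,0.38,0,0,0,0.7,-1, 0.1,0.47,0,0,0,0.86,-1, 0.1,0.53,0,0,0,0.96,-1, 0.1,0.54,0,0,0,1,-1, 0.1,0.54,0,0,0,1,-1, 0.1,0.54,0,0,0,1,-1, 0.1,0.54,0,0,0,1,-1]'; python3 go.py 492.7 0 100 164.1 -32
```

```text
time_s: 4.55
eef_pos: [0.4527, -0.142, 0.1154]
ee_rot: [0.0, 0.645, 0.764, -0.0]
ft_force: [0.1, -1.3, -1.0]
grip_width: 0.0332
time_s: 5.8
eef_pos: [0.4778, -0.007, 0.1153]
ee_rot: [0.0, 0.303, 0.953, -0.0]
ft_force: [0.1, 0.1, -0.3]
grip_width: 0.0337
toolz [ 0.51 -0.15 -0.85] shift [0.059, 0.028, -0.061] turn [-0.309, -0.644, 0.42]
t 5.8 pos [477.8  -7.  115.3] F [ 0.1  0.1 -0.3] w 33.7 q [-0.19  0.25 -0.39  0.92 -0.    0.43]
```

```bash
python3 go.py 497.4 -1.3 55.3 164.1 -32
```

```text
toolz [ 0.51 -0.15 -0.85] shift [0.078, 0.023, -0.24] turn [-0.309, -0.644, 0.42]
t 5.8 pos [477.8  -7.  115.3] F [ 0.1  0.1 -0.3] w 33.7 q [-0.19  0.25 -0.39  0.92 -0.    0.43]
```

```bash
python3 -m crank '[0,0,-0.02,-0.03,-0.06,0.04,-1, 0.02,0.005,-0.06,-0.09,-0.19,0.13,-1, 0.04,0.01,-0.1,-0.15,-0.31,0.2,-1, 0.055,0.015,-0.15,-0.21,-0.44,0.29,-1, 0.07,0.02,-0.2,-0.27,-0.56,0.37,-1, 0.078,0.023,-0.23,-0.3,-0.63,0.41,-1, 0.078,0.023,-0.24,-0.309,-0.644,0.42,-1, 0.078,0.023,-0.24,-0.309,-0.644,0.42,-1, 0.078,0.023,-0.24,-0.309,-0.644,0.42,-1, 0.078,0.023,-0.24,-0.309,-0.644,0.42,-1]'
cat > look.py <<'E'
# look.py NAME ox oy yaw : crops of both cameras with predicted outlines of tray and held chip
import sys
from h import *
from scipy.spatial.transform import Rotation as Ro
s=manip.read_state();q=np.array(s['ee_rot']);C=Ro.from_quat(q[[1,2,3,0]]).as_matrix()
name=sys.argv[1];ox,oy,yaw=[float(a) for a in sys.argv[2:5]];mark=len(sys.argv)<6
a=np.radians(yaw);Rt=np.array([[np.cos(a),-np.sin(a),0],[np.sin(a),np.cos(a),0],[0,0,1]])
tr=lambda P:np.array(P,float)/1000@Rt.T+[ox/1000,oy/1000,0]
cp=lambda P:np.array(P,float)/1000@C.T+s['eef_pos']
rects=[(tr([[-47,-29,9],[119,-29,9],[119,29,9],[-47,29,9]]),(255,0,0))]
rects+=[(tr([[x,-25,7],[x,25,7],[x,25,7],[x,-25,7]]),(255,255,0)) for x in(-3.6,-19.6,-35.6)]
if mark:rects+=[(cp([[-31,-18,z],[31,-18,z],[31,18,z],[-31,18,z]]),(0,255,255)) for z in(1.,-5.)]
out=[];Tk=[('top',(285,180,64,75),6),('side',(272,170,90,75),6)]
for n,(x,y,w,h),f in Tk:
    c=read_camera(n);np.savez(f'{n}_{name}.npz',**c)
    im=cv2.resize(c['img'][y:y+h,x:x+w],None,fx=f,fy=f,interpolation=cv2.INTER_CUBIC);im2=im.copy()
    for P,col in rects:
        u=((proj(c,P)-[x,y]+.5)*f).astype(int);cv2.polylines(im2,[u],True,col,1)
    out.append(im2)
o=np.hstack(out);o=o[:600];o=cv2.resize(o,(800,int(o.shape[0]*800/o.shape[1])));cv2.imwrite(f'pics/{name}.png',o[...,::-1])
E
python3 look.py hon1 492.7 0 -15.9;python3 go.py 497.4 -1.3 55.3 164.1 -32
```

```text
time_s: 7.05
eef_pos: [0.4978, -0.0009, 0.0557]
ee_rot: [0.273, 0.132, 0.952, -0.038]
ft_force: [-0.2, 0.5, 0.3]
grip_width: 0.0335
toolz [ 0.51 -0.15 -0.85] shift [-0.001, -0.002, -0.001] turn [0.001, -0.0, -0.001]
t 7.15 pos [497.6  -0.9  55.5] F [ 0.9  0.2 -1. ] w 33.9 q [-0.12  0.14 -1.03 -0.15 -0.09  0.14]
```

View pics/hon1.png

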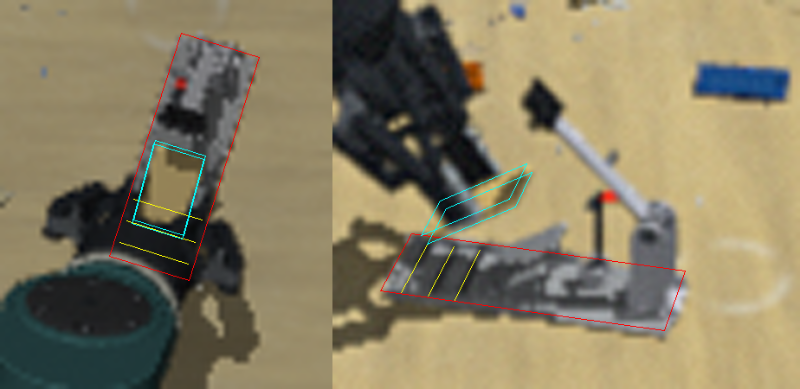

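The chip sits in the hand as predicted. The top view shows it inside the cyan outline at (170,190), and the side view shows it at (480,195). Next I'll check numerically how far it is off the tray's centreline.

```bash
cat > lat.py <<'E'
# lat.py NAME : tray-frame lateral offset & along-slope extent of the honey/amber/brown chip in hand, and tray refit, per camera
import sys
from tray import *
from scipy.spatial.transform import Rotation as Ro
s=manip.read_state();q=np.array(s['ee_rot']);C=Ro.from_quat(q[[1,2,3,0]]).as_matrix();p0=np.array(s['eef_pos'])
# rectified image on chip upper plane in tool frame
g=np.arange(-45,46)*1e-3;X,Y=np.meshgrid(g,g)
o=[]
for n in('top','side'):
    c=dict(np.load(f'{n}_{sys.argv[1]}.npz'))
    P=np.stack([X,Y,np.full_like(X,-.005)],-1)@C.T+p0
    m=proj(c,P).astype(np.float32);im=cv2.remap(c['img'],m[...,0],m[...,1],cv2.INTER_CUBIC);o.append(im)
cv2.imwrite(f'pics/lat_{sys.argv[1]}.png',cv2.resize(np.hstack(o),None,fx=4,fy=4)[...,::-1])
E
python3 lat.py hon1
```

```text
(no output)
```

View pics/lat_hon1.png

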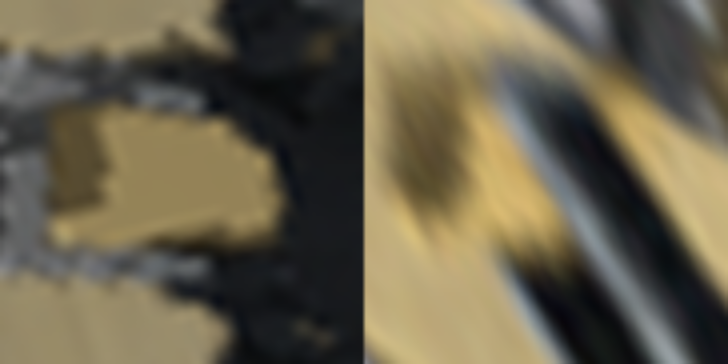

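Relative to the tray in the top camera, the chip is about 2 mm towards tray -y, so I'll take the tray origin as (493.2, 2.6), yaw -15.9. Next I'll lower it onto the slope.

```bash
python3 go.py 518.6 -4.6 22.7 164.1 -32
```

```text
toolz [ 0.51 -0.15 -0.85] shift [0.084, -0.015, -0.131] turn [0.001, -0.0, -0.001]
t 7.15 pos [497.6  -0.9  55.5] F [ 0.9  0.2 -1. ] w 33.9 q [-0.12  0.14 -1.03 -0.15 -0.09  0.14]
```

```bash
python3 -m crank '[0.008,0.006,-0.01,0,0,0,-1, 0.02,0.002,-0.03,0,0,0,-1, 0.035,-0.002,-0.055,0,0,0,-1, 0.05,-0.006,-0.08,0,0,0,-1, 0.065,-0.01,-0.1,0,0,0,-1, 0.075,-0.013,-0.117,0,0,0,-1, 0.08,-0.014,-0.125,0,0,0,-1, 0.084,-0.015,-0.131,0,0,0,-1, 0.084,-0.015,-0.131,0,0,0,-1, 0.084,-0.015,-0.131,0,0,0,-1]';python3 go.py 518.6 -4.6 22.7 164.1 -32
```

```text
time_s: 8.4
eef_pos: [0.5183, -0.0045, 0.0227]
ee_rot: [0.273, 0.132, 0.952, -0.038]
ft_force: [-0.1, -0.7, -0.2]
grip_width: 0.0335
toolz [ 0.51 -0.15 -0.85] shift [0.001, -0.0, 0.0] turn [0.001, -0.0, -0.002]
t 8.4 pos [518.3  -4.5  22.7] F [-0.1 -0.7 -0.2] w 33.5 q [-0.12  0.24 -1.04 -0.27 -0.08  0.13]
```

```bash
python3 -m crank '[-0.001,0,-0.003,0,0,0,-1, -0.001,0,-0.005,0,0,0,-1, 0,0,-0.006,0,0,0,-1, 0,0,-0.0075,0,0,0,-1, 0,0,-0.0075,0,0,0,-1, 0,0,-0.0075,0,0,0,-1, 0,0,-0.0075,0,0,0,-1, 0,0,-0.0075,0,0,0,-1, 0,0,-0.0075,0,0,0,-1, 0,0,-0.0075,0,0,0,-1]'
```

```text
time_s: 9.65
eef_pos: [0.5181, -0.0045, 0.021]
ee_rot: [0.273, 0.132, 0.952, -0.039]
ft_force: [-8.4, 1.1, 14.1]
grip_width: 0.0335
```

```bash
python3 -m crank '[0,0,0.002,0,0,0,-0.5, 0,0,0.003,0,0,0,0, 0,0,0.003,0,0,0,0.2, 0,0,0.003,0,0,0,0.2, -0.01,0.003,0.02,0,0,0,0.2, -0.03,0.01,0.055,0,0,0,0.2, -0.07,0.02,0.12,0,0,0,0.2, -0.122,0.036,0.204,0,0,0,0.2, -0.17,0.036,0.32,0,0,0,0.2, -0.2,0.036,0.42,0,0,0,0.2]';python3 look.py hon2 493.2 2.6 -15.9 x
```

```text
time_s: 10.9
eef_pos: [0.4672, 0.0047, 0.1272]
ee_rot: [0.273, 0.132, 0.952, -0.038]
ft_force: [0.7, -0.2, -0.2]
grip_width: 0.0513
```

View pics/hon2.png

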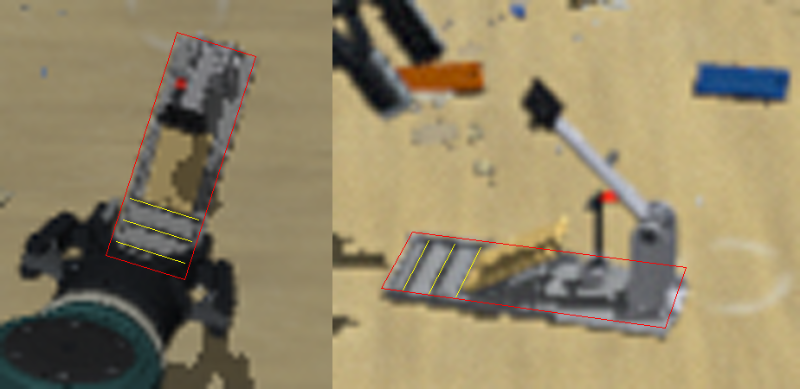

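```bash
python3 - <<'E'
from h import *
for n,uv in(('top',(255,226)),('side',(292,185))):
    c=dict(np.load(f'{n}0.npz'))
    for z in(.006,.003):
        W=unproj(c,[uv],z)[0];g=np.arange(-120,121)*.5e-3;X,Y=np.meshgrid(W[0]+g,W[1]+g)
        m=proj(c,np.stack([X,Y,np.full_like(X,z)],-1)).astype(np.float32)
        a=cv2.remap(cv2.cvtColor(c['img'],cv2.COLOR_RGB2LAB)[...,1].astype(np.float32),m[...,0],m[...,1],cv2.INTER_LINEAR)
        t=(np.median(a)+a[115:126,115:126].mean())/2;M=(a>t).astype(np.uint8)
        ct=max(cv2.findContours(M,0,1)[0],key=cv2.contourArea);mu=cv2.moments(ct);r=cv2.minAreaRect(ct)
        print(n,z,W[:2]+(np.array([mu['m10'],mu['m01']])/mu['m00']-120)*.5e-3,np.degrees(.5*np.arctan2(2*mu['mu11'],mu['mu20']-mu['mu02'])).round(1),np.array(r[1])/2,r[2])
# honey in tray: extents along tray in the rectified chip plane (32 deg), tray-frame
a=np.radians(-15.9);Rt=np.array([[np.cos(a),-np.sin(a),0],[np.sin(a),np.cos(a),0],[0,0,1]])
u=np.arange(-20,80,.5);v=np.arange(30,-30,-.5);U,V=np.meshgrid(u,v);th=np.radians(32)
P=np.stack([U*np.cos(th)-6*np.sin(th),V,4+U*np.sin(th)+6*np.cos(th)],-1)/1000@Rt.T+[.4932,.0026,0]
o=[]
for n in('top','side'):
    c=dict(np.load(f'{n}_hon2.npz'));m=proj(c,P).astype(np.float32)
    im=cv2.remap(c['img'],m[...,0],m[...,1],cv2.INTER_CUBIC);im=cv2.resize(im,None,fx=2,fy=2)
    for s in(0,62):cv2.line(im,(int((s+20)*4),0),(int((s+20)*4),20),(255,0,0),1)
    for s in(-18,18):cv2.line(im,(0,int((30-s)*4)),(30,int((30-s)*4)),(255,0,0),1)
    o.append(im)
cv2.imwrite('pics/hrect.png',np.hstack(o)[...,::-1])
E
python3 go.py 465.2 226.8 60 90 0
```

```text
top 0.006 [0.46455646 0.22682606] 3.7 [62.01725006 36.09303284] 3.7640349864959717
top 0.003 [0.46490249 0.22731519] 3.7 [62.18136978 36.15867615] 3.7640349864959717
side 0.006 [0.46676173 0.22727659] 0.5 [38. 62.] 90.0
side 0.003 [0.46640832 0.2323445 ] 0.3 [38.  62.5] 90.0
toolz [ 0. -0. -1.] shift [-0.013, 0.889, -0.275] turn [0.613, 0.463, -1.602]
t 11.0 pos [468.6   4.6 128.8] F [-0.5 -0.3  0.5] w 51.0 q [-0.11 -0.06 -0.93  0.14 -0.09  0.14]
```

View pics/hrect.png

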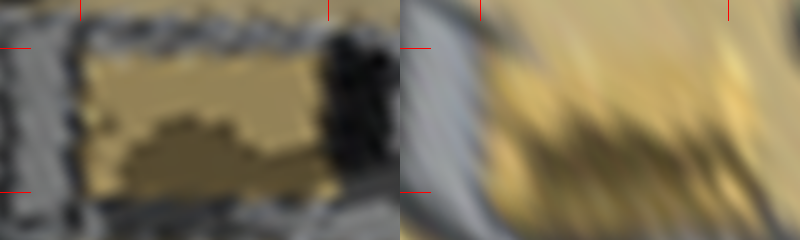

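Top view: the chip is laterally centred, but its lower edge shows about 2 mm short of the rib. I'll regrip it and slide it down the slope until I feel the rib, which also calibrates the tray's x.

```bash
python3 go.py 487.5 4.5 72.8 164.1 -32;python3 go.py 518.1 -4.5 21.8 164.1 -32
```

```text
toolz [ 0.51 -0.15 -0.85] shift [0.076, -0.0, -0.224] turn [0.002, 0.005, -0.002]
t 11.0 pos [468.6   4.6 128.8] F [-0.5 -0.3  0.5] w 51.0 q [-0.11 -0.06 -0.93  0.14 -0.09  0.14]
toolz [ 0.51 -0.15 -0.85] shift [0.198, -0.036, -0.428] turn [0.002, 0.005, -0.002]
t 11.0 pos [468.6   4.6 128.8] F [-0.5 -0.3  0.5] w 51.0 q [-0.11 -0.06 -0.93  0.14 -0.09  0.14]
```

```bash
python3 -m crank '[0.03,0,-0.08,0,0,0,0.2, 0.06,0,-0.17,0,0,0,0.2, 0.085,-0.003,-0.24,0,0.002,0,0.2, 0.13,-0.016,-0.315,0,0.002,0,0.2, 0.17,-0.028,-0.38,0,0.002,0,0.2, 0.19,-0.034,-0.415,0,0.002,0,0.2, 0.198,-0.036,-0.427,0,0.002,0,0.2, 0.198,-0.036,-0.427,0,0.002,0,0.2, 0.198,-0.036,-0.427,0,0.002,0,-1, 0.198,-0.036,-0.427,0,0.002,0,-1]' 25; python3 -m crank '[0,0,0,0,0,0,-1, -0.001,0,-0.001,0,0,0,-1, -0.0017,0,-0.001,0,0,0,-1, -0.0025,0.0005,-0.0015,0,0,0,-1, -0.003,0.001,-0.002,0,0,0,-1, -0.004,0.001,-0.0025,0,0,0,-1, -0.005,0.001,-0.003,0,0,0,-1, -0.006,0.0016,-0.0035,0,0,0,-1, -0.0066,0.0018,-0.004,0,0,0,-1, -0.0066,0.0018,-0.004,0,0,0,-1]'
```

```text
time_s: 12.25
eef_pos: [0.5177, -0.0044, 0.0195]
ee_rot: [0.273, 0.132, 0.952, -0.039]
ft_force: [-3.8, 1.2, 5.6]
grip_width: 0.0349
time_s: 13.5
eef_pos: [0.5174, -0.0043, 0.0193]
ee_rot: [0.274, 0.132, 0.952, -0.039]
ft_force: [0.5, -1.2, 6.9]
grip_width: 0.035
```

```bash
python3 go.py 518 -4.5 20 164.1 -32;python3 -m crank '[-0.001,0,-0.001,0,0,0,-1, -0.0017,0,-0.001,0,0,0,-1, -0.0025,0.0005,-0.0015,0,0,0,-1, -0.003,0.001,-0.002,0,0,0,-1, -0.004,0.001,-0.0025,0,0,0,-1, -0.005,0.001,-0.003,0,0,0,-1, -0.006,0.0016,-0.0035,0,0,0,-1, -0.0066,0.0018,-0.004,0,0,0,-1, -0.0066,0.0018,-0.004,0,0,0,-1, -0.0066,0.0018,-0.004,0,0,0,-1]';python3 go.py 518 -4.5 20 164.1 -32
```

```text
toolz [ 0.51 -0.15 -0.85] shift [0.002, -0.001, 0.003] turn [0.002, 0.002, -0.001]
t 13.5 pos [517.4  -4.3  19.3] F [ 0.5 -1.2  6.9] w 35.0 q [-0.12  0.25 -1.05 -0.29 -0.08  0.13]
time_s: 14.75
eef_pos: [0.5173, -0.0042, 0.0192]
ee_rot: [0.275, 0.132, 0.951, -0.039]
ft_force: [5.3, -3.1, 7.6]
grip_width: 0.0349
toolz [ 0.51 -0.15 -0.85] shift [0.003, -0.001, 0.003] turn [0.003, 0.005, -0.001]
t 14.75 pos [517.3  -4.2  19.2] F [ 5.3 -3.1  7.6] w 34.9 q [-0.12  0.25 -1.06 -0.29 -0.09  0.13]
```

The rib stops it: 9 N reaction along the slope and no more motion. I'll relax, release and retreat.

```bash
python3 -m crank '[0.008,-0.002,0.007,0,0,0,-1, 0.01,-0.003,0.009,0,0,0,-1, 0.01,-0.003,0.009,0,0,0,0.2, 0.01,-0.003,0.009,0,0,0,0.2, 0.01,-0.003,0.009,0,0,0,0.2, -0.01,0.003,0.04,0,0,0,0.2, -0.06,0.018,0.12,0,0,0,0.2, -0.11,0.033,0.21,0,0,0,0.2, -0.14,0.08,0.3,0.05,0.05,0,0.2, -0.15,0.18,0.37,0.1,0.1,0,0.2]';python3 go.py 465.5 228 70 183 0
```

```text
time_s: 16.0
eef_pos: [0.476, 0.0415, 0.111]
ee_rot: [0.229, 0.142, 0.963, -0.006]
ft_force: [0.3, -0.1, -0.8]
grip_width: 0.0511
toolz [-0.  0. -1.] shift [-0.042, 0.746, -0.164] turn [-0.0, 0.591, 0.431]
t 16.0 pos [476.   41.5 111. ] F [ 0.3 -0.1 -0.8] w 51.1 q [-0.05  0.01 -0.86  0.24 -0.05  0.23]
```

```bash
python3 -m crank '[0,0.05,-0.01,0,0.05,0.04,0.2, -0.01,0.15,-0.02,0,0.15,0.12,0.2, -0.02,0.3,-0.04,0,0.27,0.2,0.2, -0.025,0.45,-0.06,0,0.4,0.29,0.2, -0.035,0.6,-0.1,0,0.5,0.37,0.2, -0.042,0.7,-0.13,0,0.57,0.41,0.2, -0.042,0.74,-0.15,0,0.591,0.431,0.2, -0.042,0.746,-0.164,0,0.591,0.431,0.2, -0.042,0.746,-0.164,0,0.591,0.431,0.2, -0.042,0.746,-0.164,0,0.591,0.431,0.2]';python3 go.py 465.5 228 2.5 183 0;
python3 - <<'E'
# seat check of honey: top/side edge locations on the 32 deg plane, profile along slope
from h import *
a=np.radians(-15.9);Rt=np.array([[np.cos(a),-np.sin(a),0],[np.sin(a),np.cos(a),0],[0,0,1]]);th=np.radians(32)
u=np.arange(-8,70,1.);v=np.arange(2,15,1.);U,V=np.meshgrid(u,v)
P=np.stack([U*np.cos(th)-6*np.sin(th),V,4+U*np.sin(th)+6*np.cos(th)],-1)/1000@Rt.T+[.4924,.0028,0]
for n in('top','side'):
    cs={'old':dict(np.load(f'{n}_hon2.npz')),'new':read_camera(n)};np.savez(f'{n}_hon3.npz',**cs['new'])
    for k,c in cs.items():
        m=proj(c,P).astype(np.float32);b=cv2.cvtColor(c['img'],cv2.COLOR_RGB2LAB)[...,2]
        pr=cv2.remap(b,m[...,0],m[...,1],cv2.INTER_LINEAR).mean(0);print(n,k,pr[:18].round().astype(int),pr[62:].round().astype(int))
E
```

```text
time_s: 17.25
eef_pos: [0.4664, 0.2272, 0.0688]
ee_rot: [0.001, -0.026, 1.0, -0.0]
ft_force: [0.0, 0.6, -0.5]
grip_width: 0.0515
toolz [-0.  0. -1.] shift [-0.003, 0.003, -0.265] turn [0.0, 0.002, -0.0]
t 17.25 pos [466.4 227.2  68.8] F [ 0.   0.6 -0.5] w 51.5 q [ 0.3   0.36 -0.38  0.83 -0.    0.24]
top old [128 128 127 127 127 127 128 130 134 138 144 148 150 152 152 153 153 153] [154 154 154 154 152 150 147 142 138 134 131 129 128 127 128 127]
top new [127 127 127 127 127 128 129 131 134 139 144 148 150 152 153 153 153 153] [154 154 153 153 152 150 147 143 139 135 132 130 128 128 127 127]
side old [126 125 125 125 125 126 128 130 133 136 140 145 150 153 156 158 160 161] [164 164 163 163 164 164 165 166 167 168 169 168 167 166 164 161]
side new [126 126 125 126 126 126 128 130 133 135 139 143 147 151 155 157 160 161] [163 163 163 163 163 163 163 165 166 166 166 165 164 162 160 159]
```

```bash
python3 -m crank '[-0.001,0.001,-0.03,0,0,0,0.2, -0.003,0.003,-0.09,0,0.002,0,0.2, -0.003,0.003,-0.15,0,0.002,0,0.2, -0.003,0.003,-0.21,0,0.002,0,0.2, -0.003,0.003,-0.25,0,0.002,0,0.2, -0.003,0.003,-0.267,0,0.002,0,0.2, -0.003,0.003,-0.267,0,0.002,0,0.2, -0.003,0.003,-0.267,0,0.002,0,-1, -0.003,0.003,-0.267,0,0.002,0,-1, -0.003,0.003,-0.267,0,0.002,0,-1]' 50; python3 go.py 481.4 4 60 164.1 -30
```

```text
time_s: 18.6
eef_pos: [0.4661, 0.2287, 0.0024]
ee_rot: [0.0, -0.027, 1.0, 0.0]
ft_force: [-2.1, -1.0, 6.3]
grip_width: 0.0335
toolz [ 0.48 -0.14 -0.87] shift [0.061, -0.899, 0.23] turn [-0.075, -0.665, -0.412]
t 18.6 pos [466.1 228.7   2.4] F [-2.1 -1.   6.3] w 33.5 q [ 0.3   0.43 -0.47  0.66  0.    0.25]
```

```bash
python3 go.py 482.2 5.7 57.9 164.1 -30;python3 -m crank '[0,0,0.06,0,0,0,-1, 0,-0.02,0.18,0,0,0,-1, 0.01,-0.12,0.32,-0.01,-0.1,-0.06,-1, 0.02,-0.27,0.38,-0.02,-0.2,-0.13,-1, 0.03,-0.43,0.38,-0.035,-0.32,-0.2,-1, 0.04,-0.6,0.36,-0.05,-0.45,-0.28,-1, 0.05,-0.75,0.32,-0.06,-0.56,-0.35,-1, 0.06,-0.86,0.26,-0.07,-0.63,-0.39,-1, 0.064,-0.892,0.222,-0.075,-0.665,-0.412,-1, 0.064,-0.892,0.222,-0.075,-0.665,-0.412,-1]' 50; python3 go.py 501.8 0.1 23.5 164.1 -30
```

```text
toolz [ 0.48 -0.14 -0.87] shift [0.065, -0.892, 0.222] turn [-0.075, -0.665, -0.412]
t 18.6 pos [466.1 228.7   2.4] F [-2.1 -1.   6.3] w 33.5 q [ 0.3   0.43 -0.47  0.66  0.    0.25]
time_s: 19.85
eef_pos: [0.4809, 0.0053, 0.0567]
ee_rot: [0.255, 0.134, 0.957, -0.036]
ft_force: [-0.2, 0.8, -0.5]
grip_width: 0.0335
toolz [ 0.48 -0.14 -0.87] shift [0.084, -0.021, -0.133] turn [-0.0, -0.003, 0.001]
t 19.85 pos [480.9   5.3  56.7] F [-0.2  0.8 -0.5] w 33.5 q [-0.11  0.11 -1.02 -0.07 -0.09  0.15]
```

```bash
python3 -m crank '[0.01,-0.002,-0.015,0,0,0,-1, 0.025,-0.006,-0.04,0,0,0,-1, 0.04,-0.01,-0.064,0,-0.002,0,-1, 0.055,-0.014,-0.088,0,-0.003,0,-1, 0.068,-0.017,-0.108,0,-0.003,0,-1, 0.077,-0.019,-0.122,0,-0.003,0,-1, 0.084,-0.021,-0.133,0,-0.003,0,-1, 0.084,-0.021,-0.133,0,-0.003,0,-1, 0.084,-0.021,-0.133,0,-0.003,0,-1, 0.084,-0.021,-0.133,0,-0.003,0,-1]' 50; python3 -m crank '[0.001,0,-0.002,0,0,0,-1, 0.002,-0.0005,-0.004,0,0,0,-1, 0.003,-0.001,-0.005,0,0,0,-1, 0.0035,-0.001,-0.006,0,0,0,-1, 0.0035,-0.001,-0.006,0,0,0,-1, 0.0035,-0.001,-0.006,0,0,0,-1, 0.0035,-0.001,-0.006,0,0,0,-1, 0.0035,-0.001,-0.006,0,0,0,-1, 0.0035,-0.001,-0.006,0,0,0,-1, 0.0035,-0.001,-0.006,0,0,0,-1]'
```

```text
time_s: 21.1
eef_pos: [0.5027, 0.0004, 0.0241]
ee_rot: [0.257, 0.134, 0.956, -0.036]
ft_force: [-0.2, 0.9, -0.1]
grip_width: 0.0333
time_s: 22.35
eef_pos: [0.5036, 0.0001, 0.0224]
ee_rot: [0.257, 0.134, 0.956, -0.036]
ft_force: [0.1, -0.3, -0.5]
grip_width: 0.0336
```

```bash
python3 -m crank '[-0.001,0,-0.001,0,0,0,-1, -0.003,0.0003,-0.0015,0,0,0,-1, -0.0045,0.0005,-0.0025,0,0,0,-1, -0.006,0.0007,-0.0035,0,0,0,-1, -0.008,0.0008,-0.0045,0,0,0,-1, -0.0095,0.001,-0.0055,0,0,0,-1, -0.0105,0.001,-0.006,0,0,0,-1, -0.0105,0.001,-0.006,0,0,0,-1, -0.0105,0.001,-0.006,0,0,0,-1, -0.0105,0.001,-0.006,0,0,0,-1]'
```

```text
time_s: 23.6
eef_pos: [0.5029, 0.0001, 0.0221]
ee_rot: [0.259, 0.134, 0.956, -0.036]
ft_force: [7.2, -0.4, 5.2]
grip_width: 0.0336
```

```bash
python3 -m crank '[0.003,0,0.002,0,0,0,-1, 0.006,-0.001,0.003,0,0,0,-1, 0.007,-0.001,0.002,0,0,0,-1, 0.008,-0.0015,0,0,0,0,-1, 0.008,-0.0015,-0.001,0,0,0,-1, 0.008,-0.0015,-0.002,0,0,0,-1, 0.008,-0.0015,-0.002,0,0,0,-1, 0.008,-0.0015,-0.002,0,0,0,-1, 0.008,-0.0015,-0.002,0,0,0,-1, 0.008,-0.0015,-0.002,0,0,0,-1]'; python3 go.py 503 0 22 164.1 -30
```

```text
time_s: 24.85
eef_pos: [0.5035, -0.0, 0.0213]
ee_rot: [0.258, 0.134, 0.956, -0.036]
ft_force: [-7.9, 1.8, 26.2]
grip_width: 0.0333
toolz [ 0.48 -0.14 -0.87] shift [-0.002, 0.0, 0.003] turn [0.0, 0.004, 0.0]
t 24.85 pos [503.5  -0.   21.3] F [-7.9  1.8 26.2] w 33.3 q [-0.12  0.23 -1.04 -0.22 -0.08  0.14]
```

```bash
python3 -m crank '[-0.0015,0,0.003,0,0,0,-1, -0.0015,0,0.003,0,0,0,-0.3, -0.0015,0,0.003,0,0,0,0.2, -0.0015,0,0.003,0,0,0,0.2, -0.0015,0,0.003,0,0,0,0.2, -0.01,0.003,0.025,0,0,0,0.2, -0.04,0.012,0.08,0,0,0,0.2, -0.08,0.024,0.15,0,0,0,0.2, -0.12,0.03,0.24,0,0,0,0.2, -0.14,0,0.34,0,0,0,0.2]'; python3 go.py 591 -312.8 60 218 0
```

```text
time_s: 26.1
eef_pos: [0.4669, 0.0004, 0.1061]
ee_rot: [0.256, 0.133, 0.957, -0.036]
ft_force: [-0.1, 1.3, -0.9]
grip_width: 0.0512
toolz [-0.  0. -1.] shift [0.496, -1.253, -0.184] turn [-0.133, 0.679, 1.169]
t 26.1 pos [4.669e+02 4.000e-01 1.061e+02] F [-0.1  1.3 -0.9] w 51.2 q [-0.13 -0.01 -0.95  0.12 -0.07  0.13]
```

```bash
python3 -m crank '[0,-0.06,0.05,0,0.02,0.03,0.2, 0.02,-0.2,0.08,-0.01,0.08,0.12,0.2, 0.07,-0.4,0.08,-0.03,0.17,0.27,0.2, 0.14,-0.6,0.06,-0.05,0.27,0.44,0.2, 0.22,-0.78,0.04,-0.06,0.36,0.6,0.2, 0.3,-0.9,0.02,-0.08,0.46,0.77,0.2, 0.36,-0.97,0,-0.09,0.52,0.88,0.2, 0.4,-1,0,-0.1,0.55,0.94,0.2, 0.4,-1,0,-0.1,0.55,0.94,0.2, 0.4,-1,0,-0.1,0.55,0.94,0.2]'; python3 go.py 591 -312.8 60 218 0; python3 look.py amb1 492.4 2.8 -15.9 x
```

```text
time_s: 27.35
eef_pos: [0.5673, -0.2494, 0.1055]
ee_rot: [0.051, -0.238, 0.97, -0.005]
ft_force: [-0.4, -0.2, 0.4]
grip_width: 0.0513
toolz [-0.  0. -1.] shift [0.095, -0.254, -0.182] turn [-0.031, 0.127, 0.233]
t 27.35 pos [ 567.3 -249.4  105.5] F [-0.4 -0.2  0.4] w 51.3 q [-0.58  0.43 -0.15  0.91  0.07 -1.06]
```

View pics/amb1.png

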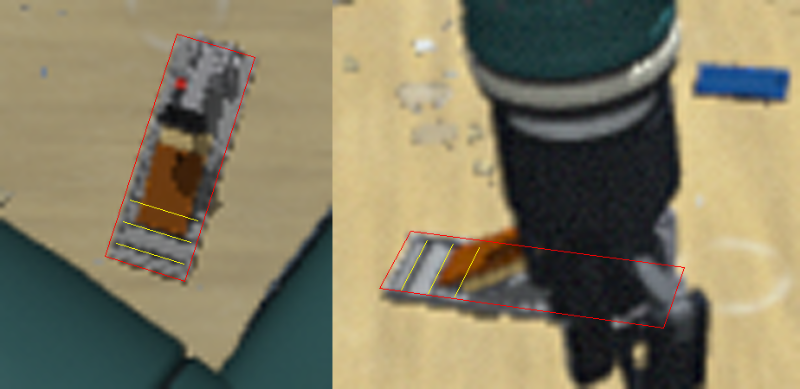

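Amber overlaps honey, its lower edge at about (165,233) right behind the middle rib. Next comes a numeric check of its edges, then on to brown.

```bash
cat > prof.py <<'E'
# prof.py NAME groove_x tilt camera: edges of the saturated chip on its upper-face plane (camera apparent), tray origin 492.4,2.8,-15.9
import sys
from h import *
n=sys.argv[4];c=dict(np.load(f'{n}_{sys.argv[1]}.npz'));g=float(sys.argv[2]);th=np.radians(float(sys.argv[3]))
a=np.radians(-15.9);Rt=np.array([[np.cos(a),-np.sin(a),0],[np.sin(a),np.cos(a),0],[0,0,1]])
L=cv2.cvtColor(c['img'],cv2.COLOR_RGB2LAB).astype(np.float32)
def S(U,V):
    P=np.stack([g+U*np.cos(th)-6*np.sin(th),V,4+U*np.sin(th)+6*np.cos(th)],-1)/1000@Rt.T+[.4924,.0028,0]
    m=proj(c,P).astype(np.float32);return cv2.remap(L,m[...,0],m[...,1],cv2.INTER_LINEAR)
ch=int(sys.argv[5]) if len(sys.argv)>5 else 2
u=np.arange(-8,72,1.);v=np.arange(-26,27,1.)
U,V=np.meshgrid(u,np.arange(4,14,1.));print('along(-8..)',S(U,V)[...,ch].mean(0).astype(int)[:22],'..56:',S(U,V)[...,ch].mean(0).astype(int)[64:])
for lo,hi in((6,18),(36,48)):
    U,V=np.meshgrid(np.arange(lo,hi,1.),v);print('lateral(-26..) U',lo,hi,S(U,V)[...,ch].mean(1).astype(int))
E
python3 prof.py amb1 -16 30 top 1;python3 prof.py amb1 0 32 top 2 | head -1
python3 go.py 591 -312.8 60 218 0
```

```text
along(-8..) [127 127 127 127 127 127 128 130 132 136 139 142 144 145 145 145 146 146
 146 146 146 146] ..56: [146 146 146 146 146 145 144 141 137 134 131 129 128 128 127 127]
lateral(-26..) U 6 18 [127 127 128 128 129 130 133 138 142 144 146 146 146 146 146 146 146 146
 146 146 146 146 146 146 146 146 146 146 146 146 146 146 146 146 146 146
 146 146 146 145 143 139 136 132 130 129 128 128 127 127 127 127 127]
lateral(-26..) U 36 48 [127 127 127 127 127 128 130 133 135 137 138 139 139 139 139 140 140 140
 140 140 140 140 141 141 142 142 143 144 145 146 146 146 146 146 146 146
 146 146 146 146 144 141 137 133 130 129 128 128 127 127 127 127 127]
along(-8..) [162 162 162 161 161 161 161 161 161 161 161 161 161 161 161 161 161 162
toolz [-0.  0. -1.] shift [0.095, -0.253, -0.183] turn [-0.031, 0.128, 0.232]
t 27.45 pos [ 567.3 -249.5  105.7] F [-0.2  0.  -0.2] w 51.3 q [-0.58  0.43 -0.15  0.91  0.07 -1.06]
```

```bash
python3 -m crank '[0.01,-0.03,0,0,0.01,0.02,0.2, 0.03,-0.09,-0.03,-0.01,0.04,0.08,0.2, 0.06,-0.16,-0.09,-0.02,0.08,0.15,0.2, 0.085,-0.22,-0.14,-0.028,0.115,0.21,0.2, 0.095,-0.25,-0.17,-0.031,0.127,0.233,0.2, 0.095,-0.254,-0.182,-0.031,0.127,0.233,0.2, 0.095,-0.254,-0.182,-0.031,0.127,0.233,0.2, 0.095,-0.254,-0.182,-0.031,0.127,0.233,0.2, 0.095,-0.254,-0.182,-0.031,0.127,0.233,0.2, 0.095,-0.254,-0.182,-0.031,0.127,0.233,0.2]'; python3 go.py 591 -312.8 2.5 218 0
```

```text
time_s: 28.7
eef_pos: [0.5918, -0.3134, 0.0602]
ee_rot: [0.0, -0.326, 0.945, -0.0]
ft_force: [0.5, 0.4, -0.2]
grip_width: 0.0513
toolz [-0.  0. -1.] shift [-0.003, 0.002, -0.231] turn [0.001, 0.001, -0.002]
t 28.7 pos [ 591.8 -313.4   60.2] F [ 0.5  0.4 -0.2] w 51.3 q [-0.61  0.59  0.03  1.   -0.   -1.27]
```

Amber is seated like honey (lower edge at 1.1 against 1.2 mm), and centred and straight to under 1 mm. Next I'll grasp brown.

```bash
python3 -m crank '[-0.001,0.001,-0.03,0,0,0,0.2, -0.003,0.002,-0.08,0,0,0,0.2, -0.003,0.002,-0.13,0,0,0,0.2, -0.003,0.002,-0.18,0,0,0,0.2, -0.003,0.002,-0.22,0,0,0,0.2, -0.003,0.002,-0.232,0,0,0,0.2, -0.003,0.002,-0.232,0,0,0,0.2, -0.003,0.002,-0.232,0,0,0,-1, -0.003,0.002,-0.232,0,0,0,-1, -0.003,0.002,-0.232,0,0,0,-1]' 50; python3 go.py 467.8 9.8 57.7 164.1 -27
```

```text
time_s: 29.95
eef_pos: [0.5913, -0.3132, 0.0027]
ee_rot: [0.0, -0.326, 0.945, -0.001]
ft_force: [-2.2, 0.9, 5.8]
grip_width: 0.0332
toolz [ 0.44 -0.12 -0.89] shift [-0.494, 1.292, 0.22] turn [0.122, -0.61, -1.176]
t 29.95 pos [ 591.3 -313.2    2.7] F [-2.2  0.9  5.8] w 33.2 q [-0.61  0.64 -0.06  0.87 -0.   -1.27]
```

```bash
python3 -m crank '[0,0,0.06,0,0,0,-1, -0.02,0.03,0.18,0,0,0,-1, -0.08,0.1,0.3,0.01,-0.05,-0.1,-1, -0.18,0.22,0.38,0.03,-0.13,-0.25,-1, -0.28,0.36,0.42,0.05,-0.23,-0.42,-1, -0.36,0.52,0.42,0.07,-0.32,-0.59,-1, -0.42,0.68,0.42,0.08,-0.4,-0.75,-1, -0.46,0.82,0.42,0.1,-0.48,-0.9,-1, -0.48,0.9,0.42,0.1,-0.52,-0.98,-1, -0.48,0.92,0.42,0.1,-0.52,-0.98,-1]' 50; python3 go.py 472.2 8.6 58 164.1 -27
```

```text
time_s: 31.2
eef_pos: [0.4704, -0.0818, 0.1077]
ee_rot: [0.2, 0.056, 0.978, -0.029]
ft_force: [0.6, -0.4, -0.5]
grip_width: 0.0337
toolz [ 0.44 -0.12 -0.89] shift [0.007, 0.362, -0.199] turn [0.026, -0.091, -0.197]
t 31.2 pos [470.4 -81.8 107.7] F [ 0.6 -0.4 -0.5] w 33.7 q [-0.39  0.03 -0.81  0.33  0.07 -0.26]
```

```bash
python3 -m crank '[0,0.04,0,0,-0.01,-0.03,-1, 0,0.12,0,0.01,-0.04,-0.08,-1, 0,0.22,-0.02,0.02,-0.06,-0.14,-1, 0.003,0.3,-0.06,0.026,-0.08,-0.18,-1, 0.007,0.35,-0.12,0.026,-0.091,-0.197,-1, 0.007,0.362,-0.17,0.026,-0.091,-0.197,-1, 0.007,0.362,-0.199,0.026,-0.091,-0.197,-1, 0.007,0.362,-0.199,0.026,-0.091,-0.197,-1, 0.007,0.362,-0.199,0.026,-0.091,-0.197,-1, 0.007,0.362,-0.199,0.026,-0.091,-0.197,-1]' 50; python3 go.py 488.8 3.8 24.1 164.1 -27
```

```text
time_s: 32.45
eef_pos: [0.4731, 0.0072, 0.0576]
ee_rot: [0.231, 0.135, 0.963, -0.032]
ft_force: [0.5, 0.9, -0.9]
grip_width: 0.0332
toolz [ 0.44 -0.12 -0.89] shift [0.063, -0.014, -0.134] turn [-0.001, -0.0, 0.002]
t 32.45 pos [473.1   7.2  57.6] F [ 0.5  0.9 -0.9] w 33.2 q [-0.11  0.1  -0.97  0.03 -0.08  0.15]
```

```bash
python3 -m crank '[0.008,-0.001,-0.015,0,0,0,-1, 0.02,-0.004,-0.04,0,0,0,-1, 0.03,-0.007,-0.064,0,0,0,-1, 0.042,-0.01,-0.09,0,0,0,-1, 0.052,-0.012,-0.11,0,0,0,-1, 0.059,-0.013,-0.125,0,0,0.002,-1, 0.063,-0.014,-0.134,0,0,0.002,-1, 0.063,-0.014,-0.134,0,0,0.002,-1, 0.063,-0.014,-0.134,0,0,0.002,-1, 0.063,-0.014,-0.134,0,0,0.002,-1]' 50; python3 go.py 488.8 3.8 24.1 164.1 -27;  python3 -m crank '[0.001,0,-0.002,0,0,0,-1, 0.002,-0.0005,-0.004,0,0,0,-1, 0.003,-0.001,-0.005,0,0,0,-1, 0.003,-0.001,-0.006,0,0,0,-1, 0.003,-0.001,-0.006,0,0,0,-1, 0.003,-0.001,-0.006,0,0,0,-1, 0.003,-0.001,-0.006,0,0,0,-1, 0.003,-0.001,-0.006,0,0,0,-1, 0.003,-0.001,-0.006,0,0,0,-1, 0.003,-0.001,-0.006,0,0,0,-1]'; python3 go.py 488.8 3.8 24.1 164.1 -27
```

```text
time_s: 33.7
eef_pos: [0.4885, 0.004, 0.0238]
ee_rot: [0.231, 0.135, 0.963, -0.032]
ft_force: [-0.1, -0.4, -0.5]
grip_width: 0.0333
toolz [ 0.44 -0.12 -0.89] shift [0.001, -0.001, 0.001] turn [-0.001, -0.001, -0.0]
t 33.7 pos [488.5   4.   23.8] F [-0.1 -0.4 -0.5] w 33.3 q [-0.12  0.2  -1.01 -0.1  -0.07  0.14]
time_s: 34.95
eef_pos: [0.4893, 0.0037, 0.0222]
ee_rot: [0.231, 0.135, 0.963, -0.032]
ft_force: [-0.6, -0.2, 1.0]
grip_width: 0.0333
toolz [ 0.44 -0.12 -0.89] shift [-0.002, 0.0, 0.008] turn [-0.001, -0.001, -0.0]
t 34.95 pos [489.3   3.7  22.2] F [-0.6 -0.2  1. ] w 33.3 q [-0.12  0.2  -1.01 -0.1  -0.07  0.14]
```

```bash
python3 -m crank '[-0.001,0,-0.0005,0,0,0,-1, -0.003,0.001,-0.0015,0,0,0,-1, -0.0045,0.0013,-0.0025,0,0,0,-1, -0.006,0.0018,-0.0035,0,0,0,-1, -0.008,0.0024,-0.0045,0,0,0,-1, -0.0095,0.0027,-0.005,0,0,0,-1, -0.0103,0.003,-0.0055,0,0,0,-1, -0.0103,0.003,-0.0055,0,0,0,-1, -0.0103,0.003,-0.0055,0,0,0,-1, -0.0103,0.003,-0.0055,0,0,0,-1]'; python3 go.py 488.8 3.8 24.1 164.1 -27
```

```text
time_s: 36.2
eef_pos: [0.4868, 0.0045, 0.0208]
ee_rot: [0.231, 0.135, 0.963, -0.032]
ft_force: [1.1, -0.3, 0.1]
grip_width: 0.0333
toolz [ 0.44 -0.12 -0.89] shift [0.008, -0.003, 0.013] turn [-0.001, -0.001, -0.0]
t 36.2 pos [486.8   4.5  20.8] F [ 1.1 -0.3  0.1] w 33.3 q [-0.12  0.2  -1.01 -0.11 -0.07  0.14]
```

```bash
python3 -m crank '[-0.001,0,-0.0005,0,0,0,-1, -0.002,0.0005,-0.001,0,0,0,-1, -0.003,0.001,-0.0015,0,0,0,-1, -0.004,0.0012,-0.002,0,0,0,-1, -0.005,0.0015,-0.0025,0,0,0,-1, -0.006,0.0018,-0.003,0,0,0,-1, -0.007,0.002,-0.0037,0,0,0,-1, -0.0086,0.0024,-0.0045,0,0,0,-1, -0.0086,0.0024,-0.0045,0,0,0,-1, -0.0086,0.0024,-0.0045,0,0,0,-1]'; python3 go.py 488.8 3.8 24.1 164.1 -27
```

```text
time_s: 37.45
eef_pos: [0.4864, 0.0047, 0.0208]
ee_rot: [0.232, 0.135, 0.963, -0.032]
ft_force: [8.0, -3.4, 4.0]
grip_width: 0.0331
toolz [ 0.44 -0.12 -0.89] shift [0.01, -0.003, 0.013] turn [-0.0, 0.003, 0.0]
t 37.45 pos [486.4   4.7  20.8] F [ 8.  -3.4  4. ] w 33.1 q [-0.11  0.2  -1.02 -0.12 -0.07  0.15]
```

```bash
python3 -m crank '[0.003,-0.001,0.002,0,0,0,-1, 0.0055,-0.0016,0.003,0,0,0,-1, 0.006,-0.0018,0.001,0,0,0,-1, 0.007,-0.002,0,0,0,0,-1, 0.0075,-0.0023,-0.001,0,0,0,-1, 0.008,-0.0023,-0.0023,0,0,0,-1, 0.008,-0.0023,-0.0023,0,0,0,-1, 0.008,-0.0023,-0.0023,0,0,0,-1, 0.008,-0.0023,-0.0023,0,0,0,-1, 0.008,-0.0023,-0.0023,0,0,0,-1]'; python3 go.py 488.8 3.8 24.1 164.1 -27
```

```text
time_s: 38.7
eef_pos: [0.4869, 0.0045, 0.0199]
ee_rot: [0.232, 0.134, 0.963, -0.032]
ft_force: [-7.7, 0.4, 26.2]
grip_width: 0.0334
toolz [ 0.44 -0.12 -0.89] shift [0.008, -0.003, 0.017] turn [-0.001, 0.001, -0.0]
t 38.7 pos [486.9   4.5  19.9] F [-7.7  0.4 26.2] w 33.4 q [-0.12  0.21 -1.02 -0.12 -0.07  0.15]
```

```bash
python3 -m crank '[-0.0015,0,0.003,0,0,0,-1, -0.0015,0,0.003,0,0,0,-0.3, -0.0015,0,0.003,0,0,0,0.2, -0.0015,0,0.003,0,0,0,0.2, -0.0015,0,0.003,0,0,0,0.2, -0.01,0.003,0.025,0,0,0,0.2, -0.04,0.012,0.08,0,0,0,0.2, -0.08,0.022,0.16,0,0,0,0, -0.14,0.04,0.27,0,0,0,-0.5, -0.22,0.06,0.38,0,0,0,-1]';  python3 look.py bro1 492.4 2.8 -15.9 x; python3 prof.py bro1 -32 27 top 0; python3 prof.py bro1 -16 30 top 1;python3 go.py 560 -16 245 164.1 0
```

```text
time_s: 39.95
eef_pos: [0.4308, 0.0197, 0.1151]
ee_rot: [0.231, 0.135, 0.963, -0.032]
ft_force: [0.8, 0.0, -0.4]
grip_width: 0.0073
along(-8..) [124 124 121 114 101  84  66  51  38  28  22  19  17  17  18  18  18  17
  17  17  17  17] ..56: [17 17 17 18 19 21 26 33 44 54 62 66 68 69 69 68]
lateral(-26..) U 6 18 [112 109 107 103  96  82  65  50  38  29  23  19  17  16  16  16  16  16
  17  17  17  17  17  17  17  17  17  17  17  17  17  17  17  17  17  17
  17  17  17  21  26  34  45  60  78  94 102 100  96  92  96 104 113]
lateral(-26..) U 36 48 [ 76  72  66  57  49  41  32  25  20  18  17  17  17  16  16  16  17  17
  17  17  17  17  17  17  17  17  17  17  17  17  17  17  17  17  17  17
  17  17  17  20  27  41  56  74  87  95  98  94  94  98 107 119 129]
along(-8..) [137 137 137 138 138 138 138 137 137 137 136 136 136 136 137 137 137 137
 137 137 137 137] ..56: [145 145 145 145 145 145 143 141 137 133 130 128 128 128 128 128]
lateral(-26..) U 6 18 [127 127 127 127 127 128 130 132 135 137 137 138 138 138 138 137 137 137
 137 137 138 138 137 137 137 137 137 137 137 137 137 137 137 137 137 137
 137 137 137 137 136 135 133 131 129 128 127 127 127 127 127 127 127]
lateral(-26..) U 36 48 [127 128 127 127 128 128 129 130 130 131 131 131 131 131 131 131 131 132
 132 131 131 131 131 131 131 132 133 135 136 136 137 137 137 137 137 137
 137 138 138 138 137 135 133 130 129 128 128 127 127 127 127 127 127]
toolz [ 0.  0. -1.] shift [0.516, -0.144, 0.514] turn [0.163, 0.58, -0.0]
t 40.05 pos [430.9  19.9 116.5] F [-0.2 -0.2 -0.1] w -0.3 q [-0.09 -0.08 -0.93  0.25 -0.09  0.17]
```

View pics/bro1.png

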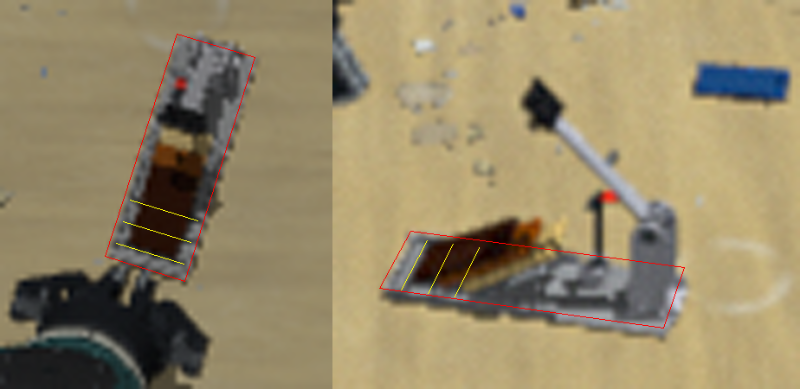

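All three are laid: honey, amber and brown overlap along (165,180) in the top crop, with upper edges consistent (64 mm) and lateral centres matching. Now for the keeper.

```bash
python3 -m crank '[0,0,0.06,0.01,0.05,0,-1, 0,0,0.18,0.04,0.15,0,-1, 0.04,-0.01,0.32,0.07,0.25,0,-1, 0.12,-0.035,0.43,0.1,0.35,0,-1, 0.22,-0.06,0.5,0.13,0.45,0,-1, 0.33,-0.09,0.514,0.15,0.54,0,-1, 0.43,-0.12,0.514,0.163,0.58,0,-1, 0.5,-0.14,0.514,0.163,0.58,0,-1, 0.516,-0.144,0.514,0.163,0.58,0,-1, 0.516,-0.144,0.514,0.163,0.58,0,-1]'
cat > arc.py <<'E'
# arc.py deg,list : TCP targets along the pad arc (phi arm angle) with offset off mm along the face normal, relative to current measured pose
import sys,numpy as np
from scipy.spatial.transform import Rotation as Ro
from cell import manip
s=manip.read_state();q=np.array(s['ee_rot']);C=Ro.from_quat(q[[1,2,3,0]]);a=np.radians(-15.9)
for w in sys.argv[1:]:
    ph,off,tilt=map(float,w.split(','));p=np.radians(ph)
    x=105-92*np.cos(p)+(4+off)*np.sin(p);z=58+92*np.sin(p)+(4+off)*np.cos(p)
    W=np.array([492.4+x*np.cos(a),2.8+x*np.sin(a),z])
    T=Ro.from_euler('z',164.1,degrees=True)*Ro.from_euler('y',-tilt,degrees=True)*Ro.from_euler('x',180,degrees=True)
    print(w,W.round(1),'shift',((W/1000-s['eef_pos'])/.25).round(4).tolist(),'turn',((T*C.inv()).as_rotvec(degrees=True)/45).round(3).tolist())
print(round(s['time_s'],2),(np.array(s['eef_pos'])*1000).round(1),np.round(s['ft_force'],1),np.round(s['qpos'],2))
E
python3 arc.py 47,40,40
```

```text
time_s: 41.3
eef_pos: [0.5602, -0.0164, 0.2421]
ee_rot: [-0.002, 0.138, 0.99, -0.0]
ft_force: [-0.6, 0.9, 1.3]
grip_width: -0.0002
47,40,40 [564.  -17.6 155.3] shift [0.0153, -0.0048, -0.3473] turn [0.243, 0.85, -0.001]
41.3 [560.2 -16.4 242.1] [-0.6  0.9  1.3] [-0.17  0.32  0.07  1.32 -0.    0.1 ]
```

```bash
python3 -m crank '[0,0,-0.02,0.02,0.06,0,-1, 0.002,0,-0.07,0.05,0.19,0,-1, 0.004,-0.001,-0.13,0.09,0.32,0,-1, 0.006,-0.002,-0.19,0.13,0.45,0,-1, 0.01,-0.003,-0.25,0.16,0.58,0,-1, 0.012,-0.004,-0.3,0.2,0.7,0,-1, 0.014,-0.0045,-0.33,0.23,0.8,0,-1, 0.0153,-0.0048,-0.3473,0.243,0.85,0,-1, 0.0153,-0.0048,-0.3473,0.243,0.85,0,-1, 0.0153,-0.0048,-0.3473,0.243,0.85,0,-1]'
python3 arc.py 47,4,40 47,0,40 42,0,38 37,0,35
```

```text
time_s: 42.55
eef_pos: [0.5642, -0.0175, 0.1565]
ee_rot: [-0.337, 0.13, 0.931, 0.047]
ft_force: [-0.9, 0.2, 0.4]
grip_width: -0.0
47,4,40 [538.7 -10.4 130.7] shift [-0.1022, 0.0285, -0.1032] turn [0.001, 0.003, -0.001]
47,0,40 [535.9  -9.6 128. ] shift [-0.1135, 0.0317, -0.1141] turn [0.001, 0.003, -0.001]
42,0,38 [530.2  -8.  122.5] shift [-0.1361, 0.0381, -0.136] turn [-0.011, -0.039, -0.001]
37,0,35 [525.   -6.5 116.6] shift [-0.1568, 0.044, -0.1599] turn [-0.029, -0.103, -0.001]
42.55 [564.2 -17.5 156.5] [-0.9  0.2  0.4] [-0.2   0.9   0.67  2.03  0.05  0.06]
```

```bash
python3 -m crank '[-0.02,0.006,-0.02,0,0,0,-1, -0.05,0.014,-0.05,0,0,0,-1, -0.08,0.022,-0.08,0,0,0,-1, -0.102,0.0285,-0.103,0,0,0,-1, -0.108,0.03,-0.1085,0,0,0,-1, -0.1135,0.0317,-0.114,0,0,0,-1, -0.12,0.034,-0.121,0,-0.01,0,-1, -0.128,0.036,-0.129,-0.005,-0.025,0,-1, -0.136,0.038,-0.136,-0.011,-0.039,0,-1, -0.136,0.038,-0.136,-0.011,-0.039,0,-1]'
python3 arc.py 37,0,35 31,0,30 25,0,25 19,0,20 13,0,15 7,0,10 1,0,6
```

```text
time_s: 43.8
eef_pos: [0.5303, -0.0082, 0.1219]
ee_rot: [-0.323, 0.13, 0.936, 0.045]
ft_force: [1.3, -1.2, 1.4]
grip_width: -0.0001
37,0,35 [525.   -6.5 116.6] shift [-0.0212, 0.0067, -0.0214] turn [-0.019, -0.066, -0.001]
31,0,30 [519.5  -4.9 108.8] shift [-0.0432, 0.013, -0.0524] turn [-0.049, -0.173, -0.001]
25,0,25 [514.8  -3.6 100.5] shift [-0.062, 0.0183, -0.0856] turn [-0.079, -0.279, -0.001]
19,0,20 [511.   -2.5  91.7] shift [-0.0774, 0.0227, -0.1207] turn [-0.11, -0.386, -0.001]
13,0,15 [508.   -1.7  82.6] shift [-0.0892, 0.0261, -0.1573] turn [-0.14, -0.493, -0.001]
7,0,10 [506.   -1.1  73.2] shift [-0.0972, 0.0283, -0.1949] turn [-0.171, -0.6, -0.001]
1,0,6 [505.   -0.8  63.6] shift [-0.1014, 0.0295, -0.2332] turn [-0.195, -0.685, -0.001]
43.8 [530.3  -8.2 121.9] [ 1.3 -1.2  1.4] [-0.2   0.82  0.4   1.82  0.05  0.06]
```

```bash
python3 -m crank '[-0.0106,0.0033,-0.0107,-0.01,-0.033,0,-1, -0.0212,0.0067,-0.0214,-0.019,-0.066,0,-1, -0.033,0.01,-0.036,-0.034,-0.12,0,-1, -0.0432,0.013,-0.0524,-0.049,-0.173,0,-1, -0.053,0.0158,-0.0685,-0.064,-0.226,0,-1, -0.062,0.0183,-0.0856,-0.079,-0.279,0,-1, -0.0702,0.0206,-0.1028,-0.095,-0.333,0,-1, -0.0774,0.0227,-0.1207,-0.11,-0.386,0,-1, -0.0838,0.0245,-0.1388,-0.125,-0.44,0,-1, -0.0892,0.0261,-0.1573,-0.14,-0.493,0,-1]'
python3 arc.py 10,0,12 7,0,10 4,0,8 1,0,6 -2,0,3 -5,0,0 -7,0,-2 -8.5,0,-3 -10,0,-4 -11.4,0,-5
```

```text
time_s: 45.05
eef_pos: [0.5084, -0.0018, 0.0826]
ee_rot: [-0.129, 0.137, 0.982, 0.018]
ft_force: [1.9, -0.5, 3.7]
grip_width: -0.0003
10,0,12 [506.9  -1.3  77.9] shift [-0.0059, 0.0019, -0.0186] turn [-0.018, -0.063, -0.001]
7,0,10 [506.   -1.1  73.2] shift [-0.0095, 0.0029, -0.0376] turn [-0.03, -0.105, -0.001]
4,0,8 [505.4  -0.9  68.4] shift [-0.0121, 0.0036, -0.0567] turn [-0.042, -0.148, -0.001]
1,0,6 [505.   -0.8  63.6] shift [-0.0137, 0.0041, -0.0759] turn [-0.054, -0.191, -0.001]
-2,0,3 [504.8  -0.7  58.8] shift [-0.0143, 0.0043, -0.0951] turn [-0.073, -0.255, -0.001]
-5,0,0 [504.9  -0.8  54. ] shift [-0.014, 0.0042, -0.1144] turn [-0.091, -0.319, -0.001]
-7,0,-2 [505.1  -0.8  50.8] shift [-0.0132, 0.004, -0.1273] turn [-0.103, -0.362, -0.001]
-8.5,0,-3 [505.3  -0.9  48.4] shift [-0.0124, 0.0037, -0.1369] turn [-0.109, -0.383, -0.001]
-10,0,-4 [505.6  -1.   46. ] shift [-0.0113, 0.0034, -0.1464] turn [-0.115, -0.405, -0.001]
-11.4,0,-5 [505.9  -1.   43.7] shift [-0.0101, 0.0031, -0.1553] turn [-0.121, -0.426, -0.001]
45.05 [508.4  -1.8  82.6] [ 1.9 -0.5  3.7] [-0.18  0.5  -0.12  1.2   0.03  0.1 ]
```

```bash
python3 -m crank '[-0.0059,0.0019,-0.0186,-0.018,-0.063,0,-1, -0.0095,0.0029,-0.0376,-0.03,-0.105,0,-1, -0.0121,0.0036,-0.0567,-0.042,-0.148,0,-1, -0.0137,0.0041,-0.0759,-0.054,-0.191,0,-1, -0.0143,0.0043,-0.0951,-0.073,-0.255,0,-1, -0.014,0.0042,-0.1144,-0.091,-0.319,0,-1, -0.0132,0.004,-0.1273,-0.103,-0.362,0,-1, -0.0128,0.0038,-0.132,-0.106,-0.372,0,-1, -0.0124,0.0037,-0.1369,-0.109,-0.383,0,-1, -0.0124,0.0037,-0.1369,-0.109,-0.383,0,-1]'
python3 arc.py -10,0,-4 -11,0,-4.5
```

```text
time_s: 46.3
eef_pos: [0.505, -0.0007, 0.0482]
ee_rot: [0.024, 0.138, 0.99, -0.003]
ft_force: [-0.6, 0.7, 4.3]
grip_width: 0.0001
-10,0,-4 [505.6  -1.   46. ] shift [0.0024, -0.0009, -0.0088] turn [-0.007, -0.025, -0.001]
-11,0,-4.5 [505.8  -1.   44.4] shift [0.0033, -0.0012, -0.0152] turn [-0.01, -0.036, -0.001]
46.3 [505.   -0.7  48.2] [-0.6  0.7  4.3] [-0.16  0.33 -0.49  0.7  -0.01  0.12]
```

```bash
python3 -m crank '[0.0005,0,-0.002,0,0,0,-1, 0.001,-0.0003,-0.004,-0.002,-0.01,0,-1, 0.0015,-0.0005,-0.006,-0.004,-0.015,0,-1, 0.002,-0.0007,-0.008,-0.006,-0.02,0,-1, 0.0024,-0.0009,-0.0088,-0.007,-0.025,0,-1, 0.0027,-0.001,-0.0105,-0.008,-0.03,0,-1, 0.003,-0.001,-0.0125,-0.009,-0.033,0,-1, 0.003,-0.001,-0.0125,-0.009,-0.033,0,-1, 0.003,-0.001,-0.0125,-0.009,-0.033,0,-1, 0.003,-0.001,-0.0125,-0.009,-0.033,0,-1]'
```

```text
time_s: 47.55
eef_pos: [0.5054, -0.0009, 0.0454]
ee_rot: [0.038, 0.138, 0.99, -0.005]
ft_force: [-6.8, 2.6, 13.8]
grip_width: 0.0001
```

```bash
python3 -m crank '[0.0005,0,-0.001,0,0,0,-1, 0.001,0,-0.002,0,0,0,-1, 0.0015,0,-0.0035,0,0,0,-1, 0.002,0,-0.005,0,0,0,-1, 0.002,0,-0.005,0,0,0,-1, 0.002,0,-0.005,0,0,0,-1, 0.002,0,-0.005,0,0,0,-1, 0.002,0,-0.005,0,0,0,-1, 0.002,0,-0.005,0,0,0,-1, 0.002,0,-0.005,0,0,0,-1]';python3 -m crank '[0,0,0.005,0,0,0,-1, 0,0,0.01,0,0,0,-1, 0,0,0.014,0,0,0,-1, 0,0,0.018,0,0,0,-1, 0,0,0.024,0,0,0,-1, 0,0,0.03,0,0,0,-1, 0,0,0.038,0,0,0,-1, 0,0,0.045,0,0,0,-1, 0,0,0.05,0,0,0,-1, 0,0,0.05,0,0,0,-1]'
```

```text
time_s: 48.8
eef_pos: [0.5056, -0.0009, 0.0449]
ee_rot: [0.038, 0.138, 0.99, -0.005]
ft_force: [-15.7, 3.8, 32.8]
grip_width: 0.0004
time_s: 50.05
eef_pos: [0.5063, -0.001, 0.0564]
ee_rot: [0.038, 0.138, 0.99, -0.005]
ft_force: [-0.0, -0.3, 0.2]
grip_width: 0.0001
```

The stop was reached (33 N). With the tip 8 mm above the latched pad height the force is zero, so the catch holds. I'll retreat and look.

```bash
python3 -m crank '[0,0,0.05,0,0,0,-1, 0,0,0.15,0,0,0,-1, 0,0,0.28,0,0,0,-1, 0,0,0.42,0,0,0,-1, -0.05,0.02,0.55,0,0,0,-1, -0.15,0.05,0.65,0,0,0,-1, -0.28,0.1,0.7,0,0,0,-1, -0.42,0.14,0.72,0,0,0,-1, -0.5,0.17,0.72,0,0,0,-1, -0.55,0.18,0.72,0,0,0,-1]';python3 look.py fin 492.4 2.8 -15.9 x;python3 prof.py fin -32 27 top 0;python3 - <<'E'
from h import *
for n in('top','side'):
    c=dict(np.load(f'{n}_fin.npz'));o=dict(np.load(f'{n}0.npz'))
    for k,z in(('driver',0),):pass
    d=np.abs(c['img'].astype(int)-o['img']).max(2)>60
    k,L,st,ce=cv2.connectedComponentsWithStats(d.astype(np.uint8))
    print(n,[(ce[i].round().astype(int).tolist(),int(st[i,4])) for i in range(1,k) if st[i,4]>12])
E
```

```text
time_s: 51.3
eef_pos: [0.3681, 0.0443, 0.2366]
ee_rot: [0.038, 0.138, 0.99, -0.005]
ft_force: [1.1, -0.5, -0.1]
grip_width: 0.0002
along(-8..) [46 48 53 58 61 57 49 39 31 25 21 19 17 17 17 17 17 17 17 16 17 17] ..56: [31 33 34 32 30 29 29 29 30 31 32 34 38 44 54 65]
lateral(-26..) U 6 18 [111 108 106 103  95  81  65  50  38  29  23  19  17  16  16  16  16  16
  16  16  16  16  16  16  16  16  17  17  17  17  16  16  16  16  16  16
  16  16  17  20  26  33  45  60  78  94 102 100  95  92  96 104 114]
lateral(-26..) U 36 48 [ 88  78  69  59  50  41  31  22  16  12  11  11  12  13  13  13  12  12
  12  12  12  12  12  12  11  10  10  10  10  11  11  12  12  12  12  13
  14  15  17  20  27  41  56  74  87  95  97  94  93  97 107 119 129]
top [([403, 195], 164), ([321, 204], 39), ([315, 220], 133), ([280, 254], 3300), ([353, 280], 2297), ([328, 299], 19), ([280, 300], 29), ([403, 323], 191), ([521, 312], 274), ([484, 317], 159), ([275, 363], 866), ([351, 346], 973), ([425, 320], 22), ([223, 338], 141), ([308, 340], 25), ([215, 370], 1530), ([235, 358], 46), ([535, 359], 74), ([182, 383], 619), ([488, 375], 29), ([471, 382], 13), ([452, 387], 85), ([432, 391], 34)]
side [([28, 110], 11235), ([112, 68], 6672), ([189, 97], 8993), ([227, 36], 3496), ([237, 82], 101), ([243, 113], 1260), ([150, 147], 137), ([145, 158], 41), ([76, 174], 25), ([104, 184], 16), ([292, 185], 89), ([312, 190], 55), ([322, 199], 19), ([73, 253], 5195), ([304, 216], 287), ([187, 212], 75), ([222, 213], 16), ([230, 221], 227), ([143, 221], 21), ([106, 228], 59), ([215, 237], 15), ([155, 244], 33), ([94, 251], 13), ([340, 302], 336)]
```

View pics/fin.png

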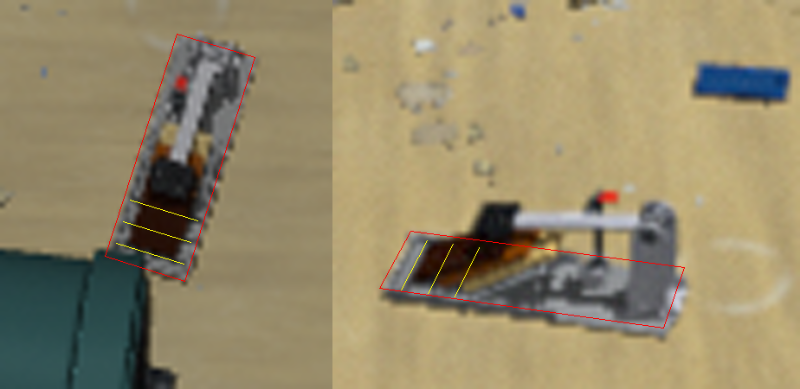

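The keeper is down: pad at (175,175) in the top crop and (498,220) in the side crop, with the arm level under the catch. The row of chips is unchanged, and only the three chips, the tray area and the robot differ from the first picture. Handing in.

```bash
python3 -c "
from cell import manip
manip.sign_off();print(manip.read_state()['time_s'])"
```

```text
the job is handed in; nothing more can be done
the job is handed in; nothing more can be done
```

The brown row is made up in the tray and the keeper is latched over it. I handed the job in shortly after 51 s on the robot's clock, against the 72 s limit.

- **Chips:** Honey is at the back, amber over it, and the full-size dark brown chip is on top at the front. I left the two smaller dark brown chips alone. I slid each chip down its slope until its rib stopped it, at about 9 N along the slope. In the top camera all three are centred and straight to roughly 1 mm.
- **Keeper:** I pressed it down on its arc to the stop, peaking at about 36 N total force. When I lifted off, the force fell to zero with the tip about 8 mm above the latched pad height. The last pictures show the arm level and held by the catch, with the chips unmoved.
- **Rest of the bench:** Comparing the first and last pictures, only the three chips, the tray area and the robot had changed. The blue chip, driver, loupe and glue tube show no change in either camera.

**Disagreements:**
- **Cameras:** They differed by about 2 mm on positions, so I worked from a compromise tray position corrected by touch.
- **Honey:** It first looked about 2 mm short of its rib. When I gripped it again it moved only about 0.5 mm before the rib stopped it.
- **Brown's lower edge:** The pictures could not resolve it against the dark rib, so its seating rests on the touch and its upper-edge position.

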